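# Fit the music drive under the hold-down clip of an open streamer

### The arm

A 6-joint arm with a two-finger parallel gripper is mounted at the origin on the work surface. World frame = base frame: x ahead of the robot, y to its left, z up, the work surface at z = 0. Lengths are in m, angles in degrees, forces in N, time in s.
With the tool pointing down it reaches from about 0.3 to 0.75 m from the base axis. Payload 8.5 kg.
Tool frame: the origin (TCP) lies on the centre line of the jaws, within the pads' length; the fingertips stand 19 mm ahead of it and the grasp point (between the pads) is the TCP (env.tcp_to_tips is the z of the fingertips in the tool frame, in m); z points along the fingers, y is the line along which they close (so a half turn about z gives the same grasp; the last joint's range is limited). The gripper opens to 85 mm and grips with 20 to 120 N. Pads are 22 mm wide; open, the fingers measure 114 mm over their backs; the gripper's body (76 mm by 85 mm) begins 54 mm behind the grasp point. The pads swing forward as they close: fully open they stand 13 mm farther back than shut.
Start: joints at [-78.512, 21.807, 74.336, -0, 83.858, -12.336], TCP at [0.222, -0.503, 0.229] pointing down, gripper open.
Joint ranges: [-178.18, 178.18], [-50.72, 133.34], [12.68, 142.11], [-81.47, 261.47], [9.98, 163.14], [-165.26, 165.26]. Speed limits (degrees/s): [136.94, 136.94, 180, 180, 180, 180].

### API

Orientations are given as a 3x3 rotation matrix whose columns are the frame's x, y, z axes.
In Python, from rig import env gives the robot as it stands.
- The arm moves only by the tool servo_tool, never from a script. Its argument "steps" is a list of rows, each an object of numbers: "tx", "ty", "tz": the shift along the world's x, y, z in cm; "yaw": the turn about the world's z in degrees; "claw": the finger opening in cm, from 0 to 8.54. In form: [{"tx": .., "ty": .., "tz": .., "yaw": .., "claw": ..}, ...]. A call has 1 to 20 rows; each row shifts and turns the commanded pose from where the row before left it; what a row does not reach is not made up. A row lasts 1/10 s, in which the tool goes at most 50 mm and 8.59 degrees, less where a joint would pass 70% of its speed; a pose out of reach is approached as far as the arm can. A call with a gripper value outside its range is refused whole. The fingers move at their own pace and stop on an object; "newtons" is the grip in N (left out, the last holds). Time passes only in rows, so rows that do not move let the fingers close. It gives the time, the measured TCP pose, the force, the opening and the grip force at its end, in the units of the state.
- env.observe(): the state, without advancing time (a new reading comes with each control period).
- env.get_image(name): name is "scene" or "side" or "wrist"; returns (picture, depth): 384x512x3 uint8, red, green, blue; 384x512 float32, m along the optical axis (not along the pixel's ray), 0 where there is no reading.
- env.camera_model(name): a dict with "fovy" (degrees; the focal length in pixels is half the picture's height over the tangent of half this angle, whatever the lens; pixels are square), "cx", "cy" (the principal point, pixels), "T" (4x4, takes a point from camera to world coordinates). Camera axes: x right, y down, z forward; pixel columns grow to the right and rows downward; lengths in m; the calibration is good to about 2 mm. A picture is of the moment at which its call begins: read the wrist's pose just before it. camera_model takes no time and is no camera call; for the wrist camera it gives the pose at the moment of the call.
- env.close_job(): hands the job in; it is judged then, once.
The state is a dict: "time_s": time; "q": joint angles; "qvel": joint speeds; "joint_efforts": joint torques, N m; "position": TCP position; "tool_rot": TCP orientation; "ft_force": force on the tool from outside, world axes, zero at the start; "wrist_torque": the same for the moment, N m; "grip_width": finger opening in m; "gripper_force": force on a finger pad.
Only numpy, scipy, OpenCV 4.12 (cv2) and the standard library are available. Lean on these libraries where they do the work, as an engineer would, in place of code of your own. Each camera call takes 0.05 s, during which the arm holds its last target. There are 200 camera calls.

### The job

Fit the small music drive into the open streamer: swing the bay's spring hold-down clip up until it stays open by itself, slide the drive flat along the bay, connector end first, until it is fully home in its connector without forcing it, then guide the clip down onto it, not letting it snap shut, so that it holds the drive. Leave everything else where it is.

Things in the scene. Friction and masses are not known exactly. Their poses are not given: they have to be found in the camera images.
- drive: The music drive to fit, the smaller of two flat loose drives: aluminium, 78.5 long (x) x 54 wide (y) x 8 mm thick, 40 to 85 g. Origin: centre of its underside. Its +x end is the connector end, marked on top by a black strip with fine gold contacts. Held by its long sides, fingers' middle 14 mm from the tail (-x) end, pads up to 24 mm wide clear the bay's guides all the way home.
- drive_nose (a point): Centre of the drive's connector-end face, 39.25 mm from the drive's origin along its +x and 4 mm above its underside.
- streamer: Music streamer, a black case fixed on the table, lid off: 230 deep (x) x 220 wide (y) mm, walls to 56 mm above the table at the front (-x), 52 mm elsewhere. Origin: middle of its footprint at table height; +x points to its rear panel. Its steel floor is 10 mm above the table, bare in front of the bay from x -90 to +16, y -105 to +35 mm; left of that (+y) stand parts up to 42 mm above the table.
- bay_mouth (a point): On the streamer's floor (10 mm above the table) where the drive bay's straight guides begin, on its centre line: x +26, y -30 mm in the streamer's frame, same axes. Two steel guides 56 mm apart, 7 mm high, 5 mm thick run 36 mm in +x, flared for 8.5 mm in front. The drive slides in along +x flat on the floor, 1 mm of room each side, to the connector (see contacts).
- bay_springs (a point): Centre-line point 22 mm in +x from the mouth, 4 mm above the floor, midway between two sprung steel fingers, one in each guide. They press on the drive's sides: as its end passes them the push needed rises to 4 to 8 N and stays there until the firm stop, where it climbs steeply; they hold the drive in place once it is let go.
- contacts (a joint): Travel (m) of the connector's soft sprung contact bar (under 1 N): 0 free, about 0.003 with the drive fully home. The bar stands 3 mm out of the connector's face, which closes the bay 26 to 40 mm beyond the mouth: its board is adjustable, the depth differs from unit to unit and is not measured, so push until the drive meets a firm stop.
- clip (a joint): Angle (rad) of the spring hold-down clip: 0 closed on the empty bay, about 0.10 resting on a fitted drive, grows as its free end swings up and back to a stop at 1.8. An over-centre spring drives it shut below 0.85 and open above (about 6 to 8 N at the finger roll near the ends, less towards 0.85); let go, it snaps to the nearer end. A steel strip 18 mm wide, reaching from its hinge to the front.
- clip_roll (a point): Centre of the clip's finger roll, a black plastic cylinder 12 mm in diameter, 22 mm long along the streamer's y, at the clip's free end. It can be pinched from above by its flat ends (22 mm apart) and turns between the fingers as it goes round. 32 mm above the table when closed, 38 on a fitted drive, about 97 fully open. Guides (17 mm above the table) and drive (18) lie below it.
- clip_foot (a point): Underside of the clip's foot, the bend that presses on the drive, 50 mm from the hinge. Closed on the empty bay it is 3 mm above the floor, so it bars the way for the drive.
- clip_hinge (a point): Middle of the clip's hinge pin: 36 mm above the table, x +80, y -30 mm in the streamer's frame; the pin runs along the streamer's y. The finger roll goes round it at a radius of 62.1 mm; closed, the roll is 62 mm in -x of the pin and 4 mm below it.
- old_drive: Bystander: the larger flat drive, 100 x 70 x 9.5 mm, loose. Origin: centre of its underside.
- screwdriver: Bystander: screwdriver about 150 mm long, loose on the table.
- screw_dish: Bystander: shallow steel dish, 72 mm across, 22 mm high, loose.
- torch: Bystander: small aluminium torch about 105 mm long, 32 mm thick, loose.
- record_brush: Bystander: wooden record brush 110 x 36 x 28 mm, loose.
- mains_plug: Bystander: grey round mains plug 38 mm across, 58 mm high, standing.
- valve_box: Bystander: cardboard valve carton 50 x 50 x 110 mm, standing.
There are look-alikes about, which are no part of the job. What is shaped like the drive but orange or red is not meant.

How it is judged:
By the outcome, as a careful person would: the job done as asked, in the order asked, and still so for the second after the job is handed in, with the robot touching nothing.
It also fails if it takes over 72 s, if anything falls off the work surface, if the arm or the gripper's body presses on something with over 40 N, if the wrist force passes 120 N, or if a joint passes its speed limit or range.

## Working session

There is one attempt and no reset: what is moved stays moved. The work goes in short steps, Python scripts to look and compute and a tool call to move; the robot and the scene stay as the last step left them, time stands still between calls to the robot, and variables do not carry over. Pictures are saved under pics/ and viewed, at most 10 in all, crops included, and the job is handed in when it is done.

Besides the shell and the picture viewer there is one more tool, called after "Call:" as name([rows], argument=value, ...), one row to a line, values as JSON. servo_tool: Moves the arm, as the interface text tells. Its arguments: {"type":"object","properties":{"steps":{"type":"array"},"newtons":{"type":"number"}},"required":["steps"]}

```bash
ls; mkdir -p pics
cat > h.py <<'E'
import numpy as np, cv2
from rig import env
def grab(name):
    m=env.camera_model(name); im,d=env.get_image(name); return im,d,m
def world(m,d,u=None,v=None):
    h,w=d.shape; f=h/2/np.tan(np.radians(m['fovy'])/2)
    U,V=np.meshgrid(np.arange(w),np.arange(h))
    P=np.stack([(U-m['cx'])/f*d,(V-m['cy'])/f*d,d],-1)
    return P@m['T'][:3,:3].T+m['T'][:3,3]
def save(name,im): cv2.imwrite('pics/'+name,im[...,::-1])
E
python3 - <<'E'
from h import *
a=[]
for n in('scene','side'):
    im,d,m=grab(n); W=world(m,d); np.savez('/tmp/'+n,im=im,d=d,W=W); save(n+'0.png',im); print(n,m)
print(env.observe())
E
```

```text
pics
scene {'fovy': 53.138237746238076, 'cx': 253.45218893269467, 'cy': 188.1724182215421, 'T': array([[ 3.10242068e-01,  7.13275334e-01, -6.28480833e-01,
         1.36247752e+00],
       [ 9.50657592e-01, -2.32747496e-01,  2.05131044e-01,
        -3.36398915e-01],
       [ 3.75736606e-05, -6.61110355e-01, -7.50288676e-01,
         1.03607596e+00],
       [ 0.00000000e+00,  0.00000000e+00,  0.00000000e+00,
         1.00000000e+00]])}
side {'fovy': 54.19980971047384, 'cx': 249.41288788518008, 'cy': 192.61501730118786, 'T': array([[-0.99313409, -0.06131953,  0.09962221,  0.44187445],
       [-0.11693951,  0.54321032, -0.83141307,  0.82924559],
       [-0.00313396, -0.83735444, -0.54665137,  0.66294707],
       [ 0.        ,  0.        ,  0.        ,  1.        ]])}
{'time_s': 0.1, 'q': array([-7.85151119e+01,  2.18378157e+01,  7.43792168e+01,  1.05146762e-03,
        8.38570882e+01, -1.23364554e+01]), 'qvel': array([ 0.04021489, -0.15906067, -0.11903699, -0.03857204, -0.00491565,
       -0.0089092 ]), 'joint_efforts': array([ 4.00626988e-03, -4.49220550e+01, -2.31654757e+01, -1.82056901e-04,
        3.65336469e-03, -1.31025729e-05]), 'position': array([ 0.22208116, -0.50288791,  0.22847412]), 'tool_rot': array([[ 9.14810111e-01,  4.03884147e-01, -2.39696994e-04],
       [ 4.03884111e-01, -9.14809275e-01,  1.27138001e-03],
       [ 2.94213196e-04, -1.25988109e-03, -9.99999163e-01]]), 'ft_force': array([-0.87531532,  0.43066668, -0.63232953]), 'wrist_torque': array([0.01774153, 0.03265967, 0.00153087]), 'gripper_force': 0.0, 'grip_width': 0.08543403334414898}
```

View pics/scene0.png

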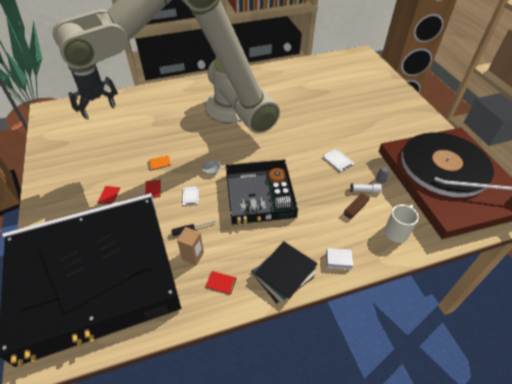

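View pics/side0.png

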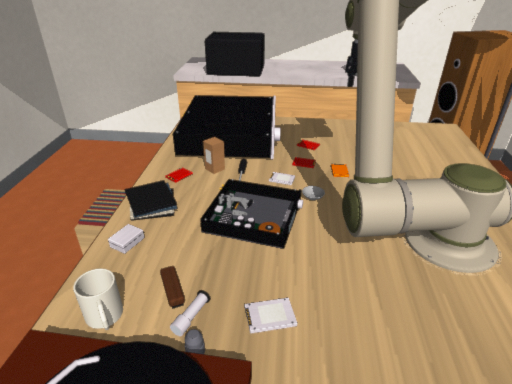

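The scene view shows the streamer at about (260,190). A pale flat drive lies at (191,197) and another at (339,160), and there is a white box at (340,259). Next I measure each of them.

Run:
```python
from h import *
for n,pts in (('scene',[(191,197),(339,160),(340,259)]),('side',[(282,178),(271,315)])):
    z=np.load(f'/tmp/{n}.npz'); W=z['W']; im=z['im'].astype(int)
    for u,v in pts:
        r=38
        sl=(slice(max(v-r,0),v+r),slice(max(u-r,0),u+r))
        w=W[sl]; c=im[sl]; mask=((c.min(-1)>140)&(c.max(-1)-c.min(-1)<40)&(w[...,2]<.06)).astype(np.uint8)
        k,lab,st,cen=cv2.connectedComponentsWithStats(mask)
        l=lab[min(v,r),min(u,r)]
        if l==0: l=1+np.argmax(st[1:,4])
        p=w[lab==l]; rect=cv2.minAreaRect((p[:,:2]*1000).astype(np.float32))
        print(n,(u,v),len(p),np.median(p[:,2]).round(4),rect)
    # streamer rim
    zz=W[...,2]; B=im.max(-1)<70
    reg=B&(zz>.046)&(zz<.060)&(W[...,0]>.3)&(W[...,0]<.75)&(W[...,1]>-.25)&(W[...,1]<.25)
    k,lab,st,cen=cv2.connectedComponentsWithStats(reg.astype(np.uint8))
    l=1+np.argmax(st[1:,4]); p=W[reg]
    print(n,'rim',len(p),p.min(0),p.max(0),cv2.minAreaRect((p[:,:2]*1000).astype(np.float32)))
    for s in range(1,k):
        if st[s,4]>15:
            q=W[lab==s]; print(st[s],q.min(0).round(3),q.max(0).round(3))
z=np.load('/tmp/scene.npz');save('crop1.png',cv2.resize(z['im'][145:235,150:310],None,fx=5,fy=5,interpolation=cv2.INTER_CUBIC))
```

```text
scene (191, 197) 280 0.0077 ((458.6197814941406, -276.78814697265625), (58.06995391845703, 95.48063659667969), 79.66775512695312)
scene (339, 160) 355 0.0093 ((458.1309509277344, 301.6251220703125), (115.59140014648438, 85.41415405273438), 17.01961326599121)
scene (340, 259) 416 0.0299 ((852.813232421875, 108.25392150878906), (82.14805603027344, 79.89678192138672), 65.61270904541016)
scene rim 294 [ 0.40534311 -0.17306792  0.04602998] [0.67199886 0.07882124 0.05983938] ((538.28515625, -45.41429138183594), (215.82437133789062, 236.58692932128906), 79.05645751953125)
[226 160  59   8 152] [ 0.405 -0.129  0.046] [0.451 0.079 0.06 ]
[246 210  51   7  96] [ 0.637 -0.126  0.046] [0.672 0.034 0.056]
[231 215  13   3  20] [ 0.626 -0.173  0.047] [ 0.638 -0.135  0.056]
side (282, 178) 224 0.0078 ((462.1019287109375, -273.7452392578125), (60.289215087890625, 76.45890045166016), 76.89422607421875)
side (271, 315) 1304 0.0091 ((463.7294616699219, 293.54046630859375), (99.3224105834961, 81.1248550415039), 17.45476722717285)
side rim 510 [ 0.40360792 -0.17088752  0.04600241] [0.66901035 0.08642176 0.05823094] ((535.3108520507812, -44.20286560058594), (225.51341247558594, 233.60740661621094), 79.09681701660156)
[201 180 100  57 439] [ 0.404 -0.171  0.046] [0.669 0.086 0.058]
[237 181  16   4  22] [ 0.552 -0.169  0.046] [ 0.601 -0.154  0.053]
[254 184  30   6  44] [ 0.455 -0.159  0.046] [ 0.546 -0.137  0.053]
```

View pics/crop1.png

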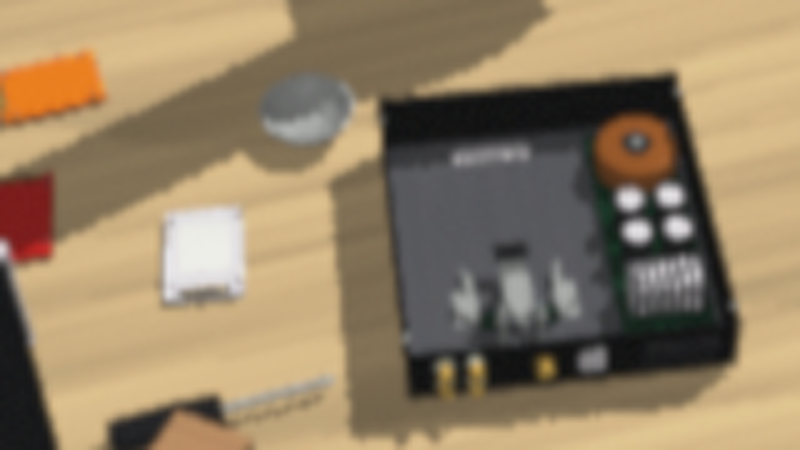

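Call:
servo_tool([
  {"tx":3,"ty":3,"yaw":-7},
  {"tx":3,"ty":3,"yaw":-7},
  {"tx":3,"ty":3,"yaw":-7},
  {"tx":3,"ty":3,"yaw":-7},
  {"tx":3,"ty":3,"yaw":-7},
  {"tx":3,"ty":3},
  {"tx":3,"ty":3},
  {"tx":1,"ty":2},
  {},
])

```text
invalid input at $.steps[0]: expected keys tx, ty, tz, yaw, claw
```

```bash
cat >> h.py <<'E'
def blob(W,sel):
    k,lab,st,cen=cv2.connectedComponentsWithStats(sel.astype(np.uint8)); l=1+np.argmax(st[1:,4]); p=W[lab==l]
    return len(p),p.min(0).round(4),p.max(0).round(4),cv2.minAreaRect((p[:,:2]*1000).astype(np.float32))
E
python3 - <<'E'
from h import *
o=env.observe(); print(o['time_s'],o['position'],o['tool_rot'].round(3),env.tcp_to_tips)
im,d,m=grab('wrist'); W=world(m,d); print(m); np.savez('/tmp/w1',im=im,W=W); save('w1.png',im)
z=W[...,2]; c=im.astype(int)
reg=(z>.004)&(z<.012)&(abs(W[...,0]-.46)<.09)&(abs(W[...,1]+.275)<.09)
print(blob(W,reg))
E
```

```text
0.1 [ 0.22208116 -0.50288791  0.22847412] [[ 0.915  0.404 -0.   ]
 [ 0.404 -0.915  0.001]
 [ 0.    -0.001 -1.   ]] 0.019
{'fovy': 58.89698199268502, 'cx': 253.22870452848454, 'cy': 191.839894942383, 'T': array([[ 0.40341026, -0.88304712, -0.23976645,  0.28269437],
       [-0.91501855, -0.38962981, -0.10454503, -0.4765773 ],
       [-0.00110197,  0.26156529, -0.96518516,  0.37494142],
       [ 0.        ,  0.        ,  0.        ,  1.        ]])}Traceback (most recent call last):
  File "<stdin>", line 6, in <module>
  File "h.py", line 12, in blob
    k,lab,st,cen=cv2.connectedComponentsWithStats(sel.astype(np.uint8)); l=1+np.argmax(st[1:,4]); p=W[lab==l]
                                                                             ~~~~~~~~~^^^^^^^^^^
    return _wrapfunc(a, 'argmax', axis=axis, out=out, **kwds)
    return bound(*args, **kwds)
ValueError: attempt to get argmax of an empty sequence
```

View pics/w1.png

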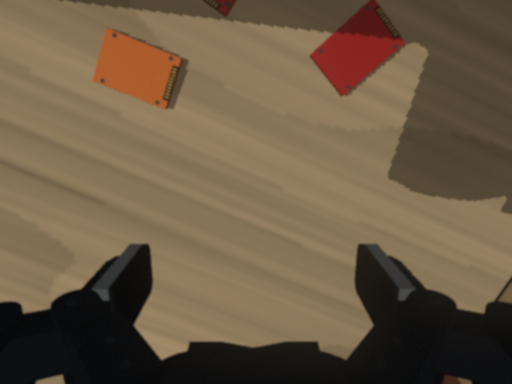

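The move was refused because every row needs all five keys. From the start pose, the wrist view shows only the orange and red look-alikes.

Call:
servo_tool([
  {"tx":3,"ty":3,"tz":0,"yaw":-7,"claw":8.5},
  {"tx":3,"ty":3,"tz":0,"yaw":-7,"claw":8.5},
  {"tx":3,"ty":3,"tz":0,"yaw":-7,"claw":8.5},
  {"tx":3,"ty":3,"tz":0,"yaw":-7,"claw":8.5},
  {"tx":3,"ty":3,"tz":0,"yaw":-7,"claw":8.5},
  {"tx":3,"ty":3,"tz":0,"yaw":0,"claw":8.5},
  {"tx":3,"ty":3,"tz":0,"yaw":0,"claw":8.5},
  {"tx":0,"ty":2,"tz":0,"yaw":0,"claw":8.5},
  {"tx":0,"ty":0,"tz":0,"yaw":0,"claw":8.5},
])

```text
time_s: 1.05
position: [0.4322, -0.2709, 0.2289]
tool_rot: [[0.982, -0.191, -0.001], [-0.191, -0.982, 0.001], [-0.001, -0.001, -1.0]]
ft_force: [0.3, -0.6, 0.2]
grip_width: 0.085
gripper_force: 0.0
```

Run:
```python
from h import *
o=env.observe(); print(o['time_s'],o['position'],o['tool_rot'].round(3))
im,d,m=grab('wrist'); W=world(m,d); np.savez('/tmp/w2',im=im,W=W); save('w2.png',im)
z=W[...,2]
reg=(z>.005)&(z<.012)&(abs(W[...,0]-.46)<.08)&(abs(W[...,1]+.275)<.06)
print(blob(W,reg))
```

```text
1.05 [ 0.43220837 -0.27087038  0.22891788] [[ 0.982 -0.191 -0.001]
 [-0.191 -0.982  0.001]
 [-0.001 -0.001 -1.   ]]
(3741, array([ 0.4198, -0.3114,  0.0067]), array([ 0.5054, -0.2436,  0.012 ]), ((462.5257263183594, -277.5972900390625), (54.03018569946289, 77.72661590576172), 78.40560913085938))
```

View pics/w2.png

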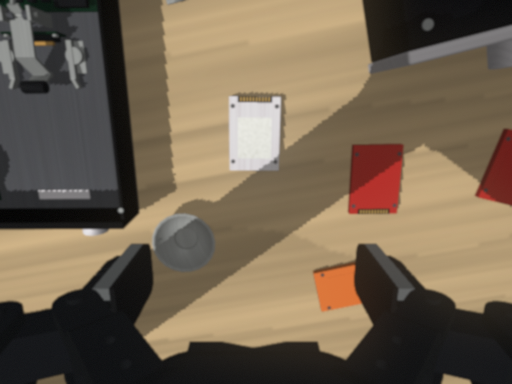

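The drive is at (256,130) in the wrist view, contacts facing +x, centre (0.4625, -0.2776) and x axis at -11.6°. Its size checks out at 78 x 54 mm. Next I go above the clip.

Call:
servo_tool([
  {"tx":2,"ty":4,"tz":-1,"yaw":0,"claw":8.5},
  {"tx":2,"ty":4,"tz":-1,"yaw":0,"claw":8.5},
  {"tx":2,"ty":4,"tz":-1,"yaw":0,"claw":8.5},
  {"tx":2,"ty":4,"tz":-1,"yaw":0,"claw":8.5},
  {"tx":2.0,"ty":3.6,"tz":0,"yaw":0,"claw":6},
  {"tx":0,"ty":0,"tz":0,"yaw":0,"claw":5},
  {"tx":0,"ty":0,"tz":0,"yaw":0,"claw":5},
  {"tx":0,"ty":0,"tz":0,"yaw":0,"claw":5},
])

```text
time_s: 1.9
position: [0.5317, -0.0788, 0.189]
tool_rot: [[0.981, -0.196, -0.0], [-0.196, -0.981, -0.0], [-0.0, 0.0, -1.0]]
ft_force: [0.5, 0.3, 0.1]
grip_width: 0.05
gripper_force: 0.0
```

Run:
```python
from h import *
o=env.observe(); print(o['time_s'],o['position'],o['tool_rot'].round(3))
im,d,m=grab('wrist'); W=world(m,d); np.savez('/tmp/w3',im=im,W=W,d=d); save('w3.png',im)
```

```text
1.9 [ 0.53174231 -0.07884951  0.18903473] [[ 0.981 -0.196 -0.   ]
 [-0.196 -0.981 -0.   ]
 [-0.     0.    -1.   ]]
```

View pics/w3.png

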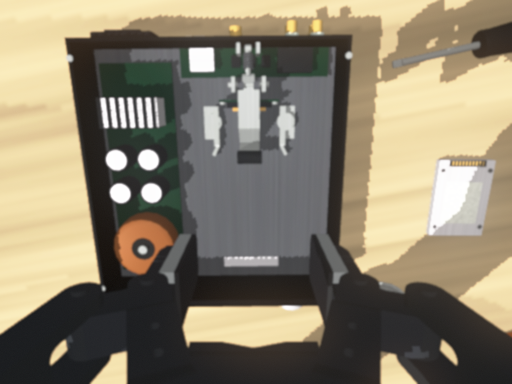

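The wrist view shows the clip's strip at (248,110), its black roll at (249,157), and the guides at (212,128) and (287,128). I fit the streamer frame from the walls, guides and roll.

```bash
cat > fit.py <<'E'
from h import *
from scipy.optimize import minimize
z=np.load('/tmp/w3.npz'); W=z['W']; im=z['im'].astype(int)
# right wall outer/inner edges + others: rim points
zz=W[...,2]; V,U=np.mgrid[:384,:512]
rim=(zz>.046)&(zz<.060)&(im.max(-1)<70)&(V<235)
p=W[rim]
print('rim',len(p),p.min(0),p.max(0),cv2.minAreaRect((p[:,:2]*1000).astype(np.float32)))
rw=W[rim&(U>315)&(V>55)]; 
vx,vy,x0,y0=cv2.fitLine((rw[:,:2]*1000).astype(np.float32),cv2.DIST_HUBER,0,.01,.01).ravel(); a=np.degrees(np.arctan2(vy,vx)); a=a-180*round(a/180)
lw=W[rim&(U<110)&(V>55)]
v=cv2.fitLine((lw[:,:2]*1000).astype(np.float32),cv2.DIST_HUBER,0,.01,.01).ravel(); b=np.degrees(np.arctan2(v[1],v[0])); b-=180*round(b/180)
print('wall dirs',a,b)
def sf(P,ang):
    t=np.radians(ang); R=np.array([[np.cos(t),np.sin(t)],[-np.sin(t),np.cos(t)]]); return P[...,:2]@R.T
ang=(a+b)/2
for n,q in(('R',rw),('L',lw)): s=sf(q,ang); print(n,np.percentile(s[:,1],[2,50,98]).round(4))
bk=W[rim&(V<45)&(U>120)&(U<330)]; s=sf(bk,ang); print('back x',np.percentile(s[:,0],[2,50,98]).round(4),np.median(bk[:,2]))
print('roll box')
r=W[150:165,236:264]; c=im[150:165,236:264].max(-1); k=(c<60)&(r[...,2]>.025)
s=sf(r[k],ang); print(k.sum(),np.percentile(s,[3,50,97],axis=0).round(4),np.percentile(r[k][:,2],[5,50,95]))
for n,(u0,u1) in(('Lg',(200,224)),('Rg',(275,300))):
    g=W[95:157,u0:u1]; k=(g[...,2]>.014)&(g[...,2]<.0225); s=sf(g[k],ang); print(n,np.percentile(s,[2,50,98],axis=0).round(4),np.median(g[k][:,2]))
st=W[95:145,238:260]; k=(st[...,2]>.022)&(st[...,2]<.05);s=sf(st[k],ang); print('strip y',np.percentile(s[:,1],[3,50,97]).round(4))
print('floor z',np.median(W[180:240,210:300,2]))
E
python3 fit.py
```

```text
rim 3278 [ 0.46665491 -0.1740065   0.04600822] [0.66891324 0.06962018 0.05611184] ((570.5472412109375, -52.36897277832031), (219.41165161132812, 169.13954162597656), 78.8119888305664)
wall dirs -10.810894 -10.73825
R [-0.0538 -0.0522 -0.0517]
L [0.1613 0.1621 0.1639]
back x [0.648  0.6485 0.651 ] 0.052981965283726284
roll box
246 [[0.5499 0.0156]
 [0.5548 0.0252]
 [0.5589 0.0341]] [0.03650574 0.03846955 0.03994499]
Lg [[0.5559 0.0516]
 [0.5821 0.0566]
 [0.5972 0.0654]] 0.018059950612127174
Rg [[ 0.556  -0.0153]
 [ 0.5824 -0.0068]
 [ 0.5966 -0.0015]] 0.018085415085852458
strip y [0.0163 0.0248 0.0334]
floor z 0.011348746916809066
```

Everything agrees with the sizes given: the bay line is at y' = 0.025 and the roll at (0.5494, -0.0793). I check the fingertip height against the opening from the stored depth.

Run:
```python
from h import *
for n,t in(('w2',.2289),('w3',.1890)):
    W=np.load(f'/tmp/{n}.npz')['W']
    for u0,u1 in((60,210),(310,420)):
        p=W[230:300,u0:u1].reshape(-1,3); p=p[p[:,2]>.09]; print(n,t-np.percentile(p[:,2],[0,1,5]))
```

```text
w2 [-0.01548037 -0.01780652 -0.02094731]
w2 [-0.01557817 -0.01773777 -0.02064396]
w3 [-0.00568303 -0.00921946 -0.01464966]
w3 [-0.00587069 -0.00994139 -0.01427936]
```

Call:
servo_tool([
  {"tx":0.9,"ty":0,"tz":-3,"yaw":0.5,"claw":3.6},
  {"tx":0.87,"ty":-0.05,"tz":-4,"yaw":0,"claw":3.6},
  {"tx":0,"ty":0,"tz":-3,"yaw":0,"claw":3.6},
  {"tx":0,"ty":0,"tz":-2,"yaw":0,"claw":3.6},
  {"tx":0,"ty":0,"tz":0,"yaw":0,"claw":3.6},
  {"tx":0,"ty":0,"tz":0,"yaw":0,"claw":3.6},
])

```text
time_s: 2.55
position: [0.55, -0.0787, 0.0697]
tool_rot: [[0.982, -0.187, 0.001], [-0.187, -0.982, -0.0], [0.001, 0.0, -1.0]]
ft_force: [0.6, 0.3, 0.1]
grip_width: 0.0361
gripper_force: 0.0
```

Run:
```python
from h import *
o=env.observe(); print(o['time_s'],o['position'],o['tool_rot'].round(3),o['grip_width'])
im,d,m=grab('wrist'); W=world(m,d); np.savez('/tmp/w4',im=im,W=W,d=d); save('w4.png',im)
for u0,u1 in((100,250),(260,420)):
    p=W[200:300,u0:u1].reshape(-1,3); p=p[p[:,2]>.045]; print(o['position'][2]-np.percentile(p[:,2],[0,1,5]))
```

```text
2.55 [ 0.54998038 -0.07873384  0.06974331] [[ 0.982 -0.187  0.001]
 [-0.187 -0.982 -0.   ]
 [ 0.001  0.    -1.   ]] 0.03608359007669304
[-0.00383285 -0.00822639 -0.01353011]
[0.02473849 0.02382564 0.02062099]
```

View pics/w4.png

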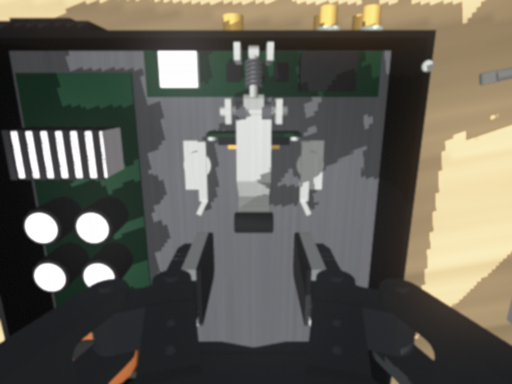

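The roll is at (253,222), between and just ahead of the fingertips at (207,235) and (300,235). I probe the finger geometry before going lower.

Run:
```python
from h import *
z=np.load('/tmp/w4.npz'); W=z['W']; 
o=env.observe(); R=o['tool_rot']; T=(W-o['position'])@R*1000
for u in(188,200,207,212,298,302):
    print(u,[(v,*T[v,u].round(0).astype(int),int(z['im'][v,u].max())) for v in range(228,330,8)])
rr=T[210:234,232:276]; k=(z['im'][210:234,232:276].max(-1)<70)&(W[210:234,232:276,2]>.028); print('roll tool',np.percentile(rr[k],[3,50,97],axis=0).round(1))
for nm,(u0,u1) in(('Lg',(180,212)),('Rg',(292,325))):
    g=T[130:216,u0:u1]; w=W[130:216,u0:u1,2]; k=(w>.014)&(w<.0225); print(nm,np.percentile(g[k],[2,50,98],axis=0).round(1))
```

```text
188 [(228, np.int64(-14), np.int64(-41), np.int64(59), 122), (236, np.int64(-19), np.int64(-42), np.int64(58), 121), (244, np.int64(7), np.int64(-27), np.int64(-12), 58), (252, np.int64(11), np.int64(-24), np.int64(-29), 87), (260, np.int64(11), np.int64(-23), np.int64(-35), 110), (268, np.int64(11), np.int64(-22), np.int64(-41), 114), (276, np.int64(12), np.int64(-20), np.int64(-49), 38), (284, np.int64(12), np.int64(-19), np.int64(-54), 37), (292, np.int64(12), np.int64(-19), np.int64(-57), 37), (300, np.int64(17), np.int64(-16), np.int64(-70), 35), (308, np.int64(16), np.int64(-16), np.int64(-72), 37), (316, np.int64(17), np.int64(-15), np.int64(-76), 37), (324, np.int64(17), np.int64(-14), np.int64(-80), 37)]
200 [(228, np.int64(-13), np.int64(-34), np.int64(58), 119), (236, np.int64(11), np.int64(-22), np.int64(-13), 111), (244, np.int64(11), np.int64(-20), np.int64(-22), 110), (252, np.int64(11), np.int64(-19), np.int64(-29), 102), (260, np.int64(11), np.int64(-18), np.int64(-35), 41), (268, np.int64(11), np.int64(-17), np.int64(-42), 35), (276, np.int64(8), np.int64(-18), np.i
[... 2687 characters left out ...]
64(19), np.int64(-28), 40), (260, np.int64(9), np.int64(18), np.int64(-32), 37), (268, np.int64(6), np.int64(19), np.int64(-31), 36), (276, np.int64(2), np.int64(19), np.int64(-31), 39), (284, np.int64(0), np.int64(19), np.int64(-33), 47), (292, np.int64(-3), np.int64(19), np.int64(-33), 48), (300, np.int64(-6), np.int64(19), np.int64(-34), 47), (308, np.int64(-9), np.int64(19), np.int64(-35), 47), (316, np.int64(-78), np.int64(34), np.int64(58), 84), (324, np.int64(-85), np.int64(34), np.int64(59), 113)]
roll tool [[-5.4 -9.2 30.4]
 [ 0.5  0.7 32.1]
 [ 4.3 10.4 35.8]]
Lg [[  0.7 -39.7  50.7]
 [ 27.1 -30.8  52.4]
 [ 42.  -25.5  55.4]]
Rg [[ 0.5 26.9 50.8]
 [27.  32.1 52.3]
 [42.2 41.  55.5]]
```

By the wrist depth, the tips sit about 8 mm behind the TCP, while the spec says 19 mm ahead. I check this with the other cameras before descending.

Run:
```python
from h import *
o=env.observe(); R=o['tool_rot']
for n in('side','scene'):
    im,d,m=grab(n); W=world(m,d); T=(W-o['position'])@R*1000
    k=(abs(T[...,0])<16)&(abs(T[...,1])<45)&(T[...,2]<40)&(T[...,2]>-60)&(d>0)
    for lo in range(-40,40,5):
        s=k&(T[...,2]>=lo)&(T[...,2]<lo+5)
        if s.sum(): print(n,lo,s.sum(),np.percentile(T[s],[5,95],axis=0).round(0).tolist())
    V,U=np.where(k&(T[...,2]<10)); print(U.min(),U.max(),V.min(),V.max())
    if n=='side': 
        f=384/2/np.tan(np.radians(m['fovy'])/2); c=np.linalg.inv(m['T'])@np.r_[o['position'],1]; u=int(c[0]/c[2]*f+m['cx']); v=int(c[1]/c[2]*f+m['cy']); print(u,v)
        a=im[v-45:v+45,u-60:u+60].copy(); cv2.circle(a,(60,45),1,(0,255,0),-1); save('side2.png',cv2.resize(a,None,fx=6,fy=6,interpolation=cv2.INTER_CUBIC))
```

```text
side -40 20 [[-10.0, -34.0, -39.0], [5.0, 22.0, -35.0]]
side -35 13 [[-9.0, -34.0, -34.0], [8.0, 19.0, -31.0]]
side -30 20 [[-9.0, -33.0, -30.0], [7.0, 21.0, -25.0]]
side -25 16 [[-10.0, -33.0, -24.0], [11.0, 23.0, -21.0]]
side -20 19 [[-10.0, -33.0, -19.0], [7.0, 19.0, -16.0]]
side -15 18 [[-10.0, -31.0, -14.0], [11.0, 21.0, -11.0]]
side -10 10 [[-10.0, -27.0, -9.0], [7.0, 20.0, -6.0]]
side -5 7 [[-6.0, -25.0, -5.0], [8.0, 19.0, -3.0]]
side 30 14 [[-5.0, -11.0, 32.0], [2.0, 9.0, 34.0]]
side 35 11 [[-6.0, -12.0, 35.0], [4.0, 5.0, 40.0]]
243 258 168 195
249 191
scene -40 10 [[1.0, -26.0, -40.0], [14.0, 27.0, -36.0]]
scene -35 9 [[0.0, -31.0, -34.0], [13.0, 29.0, -31.0]]
scene -30 9 [[1.0, -26.0, -30.0], [14.0, 23.0, -26.0]]
scene -25 10 [[1.0, -31.0, -25.0], [14.0, 27.0, -20.0]]
scene -20 8 [[-2.0, -27.0, -20.0], [11.0, 29.0, -16.0]]
scene -15 8 [[2.0, -27.0, -15.0], [14.0, 22.0, -10.0]]
scene -10 2 [[-1.0, -24.0, -8.0], [10.0, -19.0, -5.0]]
scene 30 13 [[-3.0, -9.0, 31.0], [7.0, 8.0, 34.0]]
scene 35 7 [[1.0, -10.0, 36.0], [6.0, 9.0, 38.0]]
238 265 173 189
```

View pics/side2.png

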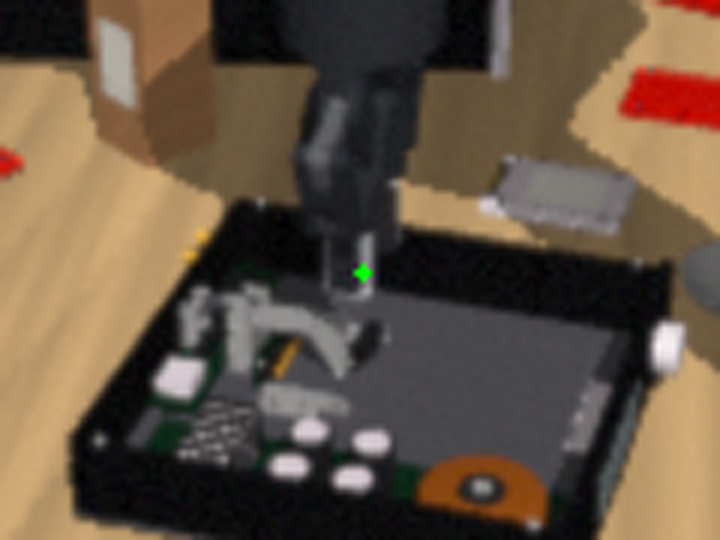

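All three cameras put the tips about at TCP height or slightly above it, not 19 mm ahead. I descend to a height that is safe under both readings, then look again.

Call:
servo_tool([
  {"tx":0,"ty":-0.05,"tz":-1.5,"yaw":0,"claw":3.6},
  {"tx":0,"ty":0,"tz":-1.4,"yaw":0,"claw":3.6},
  {"tx":0,"ty":0,"tz":0,"yaw":0,"claw":3.6},
])

```text
time_s: 3.0
position: [0.5494, -0.0781, 0.0396]
tool_rot: [[0.983, -0.185, -0.001], [-0.185, -0.983, 0.0], [-0.001, -0.0, -1.0]]
ft_force: [0.3, -0.4, 0.4]
grip_width: 0.036
gripper_force: 0.0
```

Run:
```python
from h import *
o=env.observe(); R=o['tool_rot']; print(o['position'],o['ft_force'])
im,d,m=grab('wrist'); W=world(m,d); T=(W-o['position'])@R*1000; np.savez('/tmp/w5',im=im,W=W,T=T); save('w5.png',im)
f=(abs(T[...,0])<13)&(abs(T[...,1])<50)&(abs(T[...,1])>14)&(T[...,2]<25)&(d>0)
for s in(-1,1):
    q=T[f&(T[...,1]*s>0)]; print(np.percentile(q[:,2],[95,99,99.9,100]).round(1), 'inner y',np.percentile(q[:,1]*s,[1,5]).round(1))
k=(im.max(-1)<70)&(abs(T[...,1])<12)&(abs(T[...,0])<12)&(W[...,2]>.028)&(W[...,2]<.042); print('roll',k.sum(),np.percentile(T[k],[3,50,97],axis=0).round(1))
```

```text
[ 0.54941087 -0.07806821  0.03964881] [ 0.34297736 -0.39840104  0.36332125]
[-18.4  21.1  22.3  24.9] inner y [17.5 17.6]
[-17.9  21.1  22.8  24.6] inner y [18.3 18.5]
roll 1077 [[-4.9 -9.2 -0.1]
 [ 1.7  1.1  1.5]
 [ 5.5 11.   5.6]]
```

Run:
```python
from h import *
T=np.load('/tmp/w5.npz')['T']
f=(abs(T[...,0])<13)&(abs(T[...,1])<32)&(abs(T[...,1])>14)&(T[...,2]<30)&(T[...,2]>-30)
print(np.histogram(T[f][:,2],np.arange(-30,31,3)))
r=(abs(T[...,1])<12)&(abs(T[...,0])<12)&(T[...,2]<12)&(T[...,2]>-6)
im=np.load('/tmp/w5.npz')['im']; V,U=np.where(r); print('roll px',U.min(),U.max(),V.min(),V.max())
V,U=np.where(f&(T[...,2]<-3)); print('finger px rows',V.min());
```

```text
(array([ 347,  313,  298,  267,  284,  223,  167,   81,   38,    0,    0,
          0,    0,    0,    0,    0,  104,  172,   52, 2087]), array([-30, -27, -24, -21, -18, -15, -12,  -9,  -6,  -3,   0,   3,   6,
         9,  12,  15,  18,  21,  24,  27,  30]))
roll px 232 278 224 254
finger px rows 232
```

Confirmed: the tips are about 4 mm above the reported TCP, and the roll is within 1 mm of centre. I go down to TCP z = 0.022 and pinch.

Call:
servo_tool([
  {"tx":0.05,"ty":-0.09,"tz":-1.0,"yaw":0,"claw":3.6},
  {"tx":0,"ty":0,"tz":-0.76,"yaw":0,"claw":3.6},
  {"tx":0,"ty":0,"tz":0,"yaw":0,"claw":3.6},
])

```text
time_s: 3.35
position: [0.5499, -0.0789, 0.0216]
tool_rot: [[0.983, -0.185, -0.001], [-0.185, -0.983, 0.001], [-0.002, -0.0, -1.0]]
ft_force: [-0.9, -0.1, 0.2]
grip_width: 0.0364
gripper_force: 0.0
```

Call:
servo_tool([
  {"tx":0,"ty":0,"tz":0,"yaw":0,"claw":2.0},
  {"tx":0,"ty":0,"tz":0,"yaw":0,"claw":2.0},
  {"tx":0,"ty":0,"tz":0,"yaw":0,"claw":1.8},
  {"tx":0,"ty":0,"tz":0,"yaw":0,"claw":1.8},
  {"tx":0,"ty":0,"tz":0,"yaw":0,"claw":1.8},
], newtons=40)

```text
time_s: 3.85
position: [0.5504, -0.0789, 0.0226]
tool_rot: [[0.983, -0.185, 0.0], [-0.185, -0.983, 0.0], [0.0, -0.0, -1.0]]
ft_force: [-0.8, 1.2, 0.1]
grip_width: 0.0205
gripper_force: 40.5
```

```bash
python3 -c "
import numpy as np
def go(th):
    a=np.array(th)-.0645;X=-62.1*np.cos(a);Z=62.1*np.sin(a)
    for t,x,z in zip(th[1:],np.diff(X),np.diff(Z)):print(round(t,3),'tx %.2f ty %.2f tz %.2f'%(x*.09823,-x*.018738,z/10))
go(np.r_[0,.1:1.71:.1,1.76])"
```

```text
0.1 tx -0.01 ty 0.00 tz 0.62
0.2 tx 0.05 ty -0.01 tz 0.62
0.3 tx 0.11 ty -0.02 tz 0.61
0.4 tx 0.17 ty -0.03 tz 0.60
0.5 tx 0.23 ty -0.04 tz 0.58
0.6 tx 0.28 ty -0.05 tz 0.55
0.7 tx 0.34 ty -0.06 tz 0.52
0.8 tx 0.39 ty -0.07 tz 0.48
0.9 tx 0.43 ty -0.08 tz 0.44
1.0 tx 0.47 ty -0.09 tz 0.39
1.1 tx 0.51 ty -0.10 tz 0.34
1.2 tx 0.54 ty -0.10 tz 0.29
1.3 tx 0.57 ty -0.11 tz 0.23
1.4 tx 0.59 ty -0.11 tz 0.17
1.5 tx 0.60 ty -0.11 tz 0.11
1.6 tx 0.61 ty -0.12 tz 0.05
1.7 tx 0.61 ty -0.12 tz -0.01
1.76 tx 0.36 ty -0.07 tz -0.04
```

Call:
servo_tool([
  {"tx":0,"ty":0,"tz":0.62,"yaw":0,"claw":1.8},
  {"tx":0.05,"ty":-0.01,"tz":0.62,"yaw":0,"claw":1.8},
  {"tx":0.11,"ty":-0.02,"tz":0.61,"yaw":0,"claw":1.8},
  {"tx":0,"ty":0,"tz":0,"yaw":0,"claw":1.8},
])

```text
time_s: 4.25
position: [0.5519, -0.0792, 0.0414]
tool_rot: [[0.983, -0.185, -0.0], [-0.185, -0.983, 0.0], [-0.0, -0.0, -1.0]]
ft_force: [1.6, 0.3, -8.1]
grip_width: 0.0202
gripper_force: 39.4
```

Run:
```python
from h import *
o=env.observe(); R=o['tool_rot']; print(o['position'],o['ft_force'],o['grip_width'],o['gripper_force'])
im,d,m=grab('wrist'); W=world(m,d); T=(W-o['position'])@R*1000; np.savez('/tmp/w6',im=im,W=W,T=T)
r=(abs(T[...,1])<9)&(abs(T[...,0])<20)&(T[...,2]<25)&(T[...,2]>-30); V,U=np.where(r); print(r.sum(),np.percentile(T[r],[3,50,97],axis=0).round(1))
for a in range(-10,20,3):
  s=r&(T[...,0]>=a)&(T[...,0]<a+3)
  if s.sum(): print(a,s.sum(),np.median(T[s][:,2]).round(1))
```

```text
[ 0.55185983 -0.0792361   0.04144346] [ 1.60136226  0.30034689 -8.10277418] 0.020235668073992207 39.39428508281708
2501 [[ -5.1  -8.3 -14.9]
 [  3.5   0.2  -3.1]
 [ 18.7   8.4   7.5]]
-7 147 -13.3
-4 251 -14.3
-1 349 -13.8
2 890 -2.1
5 233 7.2
8 140 4.9
11 164 2.2
14 157 -0.6
17 170 -3.4
```

The clip is lifting as predicted: 8 N down-pull and the roll centre at 49.5 mm. I continue along the arc.

Call:
servo_tool([
  {"tx":0.17,"ty":-0.03,"tz":0.6,"yaw":0,"claw":1.8},
  {"tx":0.23,"ty":-0.04,"tz":0.58,"yaw":0,"claw":1.8},
  {"tx":0.28,"ty":-0.05,"tz":0.55,"yaw":0,"claw":1.8},
  {"tx":0.34,"ty":-0.06,"tz":0.52,"yaw":0,"claw":1.8},
  {"tx":0.39,"ty":-0.07,"tz":0.48,"yaw":0,"claw":1.8},
  {"tx":0.43,"ty":-0.08,"tz":0.44,"yaw":0,"claw":1.8},
  {"tx":0.47,"ty":-0.09,"tz":0.39,"yaw":0,"claw":1.8},
  {"tx":0.51,"ty":-0.1,"tz":0.34,"yaw":0,"claw":1.8},
  {"tx":0.54,"ty":-0.1,"tz":0.29,"yaw":0,"claw":1.8},
  {"tx":0.57,"ty":-0.11,"tz":0.23,"yaw":0,"claw":1.8},
  {"tx":0.59,"ty":-0.11,"tz":0.17,"yaw":0,"claw":1.8},
  {"tx":0.6,"ty":-0.11,"tz":0.11,"yaw":0,"claw":1.8},
  {"tx":0.61,"ty":-0.12,"tz":0.05,"yaw":0,"claw":1.8},
  {"tx":0.61,"ty":-0.12,"tz":-0.01,"yaw":0,"claw":1.8},
  {"tx":0.2,"ty":-0.04,"tz":-0.02,"yaw":0,"claw":1.8},
  {"tx":0,"ty":0,"tz":0,"yaw":0,"claw":1.8},
])

```text
time_s: 5.9
position: [0.6192, -0.092, 0.089]
tool_rot: [[0.983, -0.185, 0.004], [-0.185, -0.983, -0.001], [0.004, 0.0, -1.0]]
ft_force: [3.7, 1.4, 4.6]
grip_width: 0.0192
gripper_force: 38.9
```

The clip is past centre and the spring now pulls it open. I release it, rise, and check that it stays.

Call:
servo_tool([
  {"tx":0,"ty":0,"tz":0,"yaw":0,"claw":3.6},
  {"tx":0,"ty":0,"tz":0,"yaw":0,"claw":3.6},
  {"tx":0,"ty":0,"tz":2,"yaw":0,"claw":3.6},
  {"tx":-0.5,"ty":0,"tz":4,"yaw":0,"claw":3.6},
  {"tx":-4,"ty":0,"tz":3,"yaw":0,"claw":5},
  {"tx":-4,"ty":0,"tz":2,"yaw":0,"claw":7},
  {"tx":-2,"ty":0,"tz":0,"yaw":0,"claw":8},
  {"tx":0,"ty":0,"tz":0,"yaw":0,"claw":8},
])

```text
time_s: 6.7
position: [0.5104, -0.0915, 0.1989]
tool_rot: [[0.983, -0.186, -0.0], [-0.186, -0.983, -0.0], [-0.0, 0.0, -1.0]]
ft_force: [0.3, 0.0, 1.0]
grip_width: 0.0803
gripper_force: 0.0
```

Run:
```python
from h import *
o=env.observe(); print(o['time_s'],o['position'],o['ft_force'])
a=np.radians(-10.8); S=np.array([[np.cos(a),np.sin(a),0],[-np.sin(a),np.cos(a),0],[0,0,1]])
for n in('wrist','side'):
    im,d,m=grab(n); W=world(m,d)
    P=(W@S.T-[.5365,.055,0])*1000   # streamer frame mm
    k=(abs(P[...,1]+30)<14)&(P[...,0]>5)&(P[...,0]<115)&(P[...,2]>45)&(P[...,2]<112)&(d>0)
    print(n,k.sum()); 
    if k.sum(): print(np.percentile(P[k],[2,50,98],axis=0).round(1)); t=k&(P[...,2]>88); print('roll',t.sum(),np.percentile(P[t],[2,50,98],axis=0).round(1) if t.sum() else '')
    if n=='wrist':
        g=(abs(P[...,2]-18)<4)
        for s in(-1,1):
            q=P[g&(abs(P[...,1]+30-s*35)<14)&(P[...,0]>10)&(P[...,0]<70)]; print('guide',len(q),np.percentile(q,[2,50,98],axis=0).round(1))
            # straight part inner edge
            st=q[(q[:,0]>28)&(q[:,0]<60)]; print(' inner y',np.percentile(st[:,1],[3,97]).round(1))
        np.savez('/tmp/w7',im=im,P=P)
```

```text
6.7 [ 0.51042304 -0.0914822   0.1988764 ] [0.2520018  0.00727973 0.95638644]
wrist 1659
[[ 69.6 -42.6  46.1]
 [ 85.4 -30.4  96. ]
 [114.4 -19.1 105.5]]
roll 1324 [[ 69.5 -40.1  91.9]
 [ 84.1 -29.9  99.2]
 [ 95.5 -19.9 105.6]]
guide 394 [[ 19.5 -69.7  15.9]
 [ 46.1 -61.4  18.1]
 [ 60.3 -56.6  19.7]]
 inner y [-69.7 -56.7]
guide 435 [[19.4 -3.5 14.4]
 [46.   1.6 18.1]
 [60.3 10.6 19.8]]
 inner y [-3.  10.4]
side 100
[[ 70.1 -39.7  45.5]
 [ 85.5 -25.1  90.6]
 [112.6 -17.1 103.4]]
roll 52 [[ 69.5 -39.7  90.5]
 [ 84.3 -26.5  95.6]
 [ 95.3 -17.1 104. ]]
```

The clip stays open with the roll at about 99 mm, and the guides are centred at y = -29.8 in my frame, against -30 expected. Now the drive.

Call:
servo_tool([
  {"tx":-1.5,"ty":-3.6,"tz":0,"yaw":-0.9,"claw":7},
  {"tx":-1.5,"ty":-3.6,"tz":0,"yaw":0,"claw":7},
  {"tx":-1.5,"ty":-3.6,"tz":-2,"yaw":0,"claw":7},
  {"tx":-1.5,"ty":-3.6,"tz":-3,"yaw":0,"claw":7},
  {"tx":-1.26,"ty":-3.7,"tz":-3,"yaw":0,"claw":7},
  {"tx":0,"ty":0,"tz":-4,"yaw":0,"claw":7},
  {"tx":0,"ty":0,"tz":-3,"yaw":0,"claw":7},
  {"tx":0,"ty":0,"tz":-1.9,"yaw":0,"claw":7},
  {"tx":0,"ty":0,"tz":0,"yaw":0,"claw":7},
  {"tx":0,"ty":0,"tz":0,"yaw":0,"claw":7},
])

```text
time_s: 7.8
position: [0.4404, -0.2729, 0.0289]
tool_rot: [[0.98, -0.2, -0.0], [-0.2, -0.98, 0.0], [-0.0, -0.0, -1.0]]
ft_force: [-0.4, -0.2, 0.9]
grip_width: 0.07
gripper_force: 0.0
```

```bash
cat > look.py <<'E'
from h import *
o=env.observe(); R=o['tool_rot']; print(o['time_s'],o['position'],o['ft_force'],o['grip_width'],'yaw',np.degrees(np.arctan2(R[1,0],R[0,0])))
im,d,m=grab('wrist'); W=world(m,d); T=(W-o['position'])@R*1000; np.savez('/tmp/wl',im=im,W=W,T=T,d=d)
E
python3 - <<'E'
from look import *
z=W[...,2]; b=(z>.0045)&(z<.0115)&(abs(W[...,0]-.4625)<.07)&(abs(T[...,1])<31.5)&(T[...,0]>-35)
print(blob(W,b)); p=T[b]; print(np.percentile(p,[1,50,99],axis=0).round(1))
f=(abs(T[...,0])<13)&(abs(T[...,1])<60)&(abs(T[...,1])>32)
print(np.histogram(T[f][:,2],np.arange(-30,31,3)), np.percentile(abs(T[f&(T[...,2]<-12)][:,1]),[1,5]))
E
```

```text
7.8 [ 0.4403986  -0.27293615  0.02890954] [-0.35918383 -0.24799336  0.86200826] 0.0699842938875287 yaw -11.556782433238103
(15963, array([ 0.4188, -0.3115,  0.0046]), array([ 0.5055, -0.2433,  0.0115]), ((461.9928894042969, -277.4882507324219), (54.2721061706543, 78.6509017944336), 78.38446044921875))
[[-15.9 -26.2  17.9]
 [ 25.8   0.2  19.3]
 [ 60.6  26.4  20.8]]
(array([ 442,  403,  377,  322,  267,  162,   15,    0,    0,    0,    0,
          0,    0,    0,    0,    0,    0,    0,  886, 3249]), array([-30, -27, -24, -21, -18, -15, -12,  -9,  -6,  -3,   0,   3,   6,
         9,  12,  15,  18,  21,  24,  27,  30])) [34.15718038 34.57482431]
```

Call:
servo_tool([
  {"tx":-0.31,"ty":0.06,"tz":-1.0,"yaw":0,"claw":7},
  {"tx":0,"ty":0,"tz":-1.3,"yaw":0,"claw":7},
  {"tx":0,"ty":0,"tz":-1.0,"yaw":0,"claw":6.3},
  {"tx":0,"ty":0,"tz":0,"yaw":0,"claw":6},
  {"tx":0,"ty":0,"tz":0,"yaw":0,"claw":5.8},
])

```text
time_s: 8.35
position: [0.4367, -0.2721, -0.0037]
tool_rot: [[0.98, -0.201, 0.0], [-0.201, -0.98, -0.0], [0.0, 0.0, -1.0]]
ft_force: [0.1, 0.5, 0.5]
grip_width: 0.0581
gripper_force: 0.0
```

Call:
servo_tool([
  {"tx":0,"ty":0,"tz":0,"yaw":0,"claw":5.4},
  {"tx":0,"ty":0,"tz":0,"yaw":0,"claw":5.2},
  {"tx":0,"ty":0,"tz":0,"yaw":0,"claw":5.0},
  {"tx":0,"ty":0,"tz":0,"yaw":0,"claw":5.0},
], newtons=40)

```text
time_s: 8.75
position: [0.4369, -0.2722, -0.003]
tool_rot: [[0.98, -0.201, 0.001], [-0.201, -0.98, -0.001], [0.001, 0.001, -1.0]]
ft_force: [-1.1, 1.0, 5.9]
grip_width: 0.0526
gripper_force: 40.8
```

Call:
servo_tool([
  {"tx":0,"ty":0,"tz":1,"yaw":0,"claw":5.0},
  {"tx":0,"ty":0,"tz":2,"yaw":0,"claw":5.0},
  {"tx":0,"ty":0,"tz":3,"yaw":0,"claw":5.0},
  {"tx":0,"ty":0,"tz":3,"yaw":0.8,"claw":5.0},
  {"tx":0,"ty":0,"tz":0.5,"yaw":0,"claw":5.0},
  {"tx":0,"ty":0,"tz":0,"yaw":0,"claw":5.0},
])

```text
time_s: 9.35
position: [0.4369, -0.2722, 0.0921]
tool_rot: [[0.982, -0.187, 0.002], [-0.187, -0.982, -0.002], [0.002, 0.001, -1.0]]
ft_force: [0.4, 0.0, -0.6]
grip_width: 0.0524
gripper_force: 42.4
```

```bash
cat > dpose.py <<'E'
from look import *
c=im.astype(int)
b=(abs(T[...,2]-np.median(T[100:200,240:270,2]))<40)&(T[...,0]>13)&(T[...,0]<66)&(abs(T[...,1])<30)&(T[...,2]>-15)&(T[...,2]<12)&(d>0)
n,lo,hi,rect=blob(T/1000,b); print(n,lo,hi,rect)
q=T[b]; A=np.c_[q[:,0],q[:,1],np.ones(len(q))]; s=np.linalg.lstsq(A,q[:,2],rcond=None)[0]; print('tilt deg x,y',np.degrees(s[:2]),'z0 top',s[2])
e=q[(q[:,0]>20)&(q[:,0]<52)]; print('y edges',np.percentile(e[:,1],[.5,99.5]))
# yaw from edges
xs=np.arange(18,54,4); L=[np.percentile(e2[:,1],[1,99]) for x in xs for e2 in [q[(q[:,0]>=x)&(q[:,0]<x+4)]]]; L=np.array(L); print('yaw err',np.degrees(np.polyfit(xs,L.mean(1),1)[0]),'mid',L.mean())
E
python3 dpose.py
```

```text
9.35 [ 0.43685497 -0.27218284  0.09206286] [ 0.39212908  0.03633458 -0.58667667] 0.05237883152971631 yaw -10.786656787404729
17043 [ 0.013  -0.0268 -0.0147] [ 0.065   0.0275 -0.0049] ((39.00263977050781, 0.33051490783691406), (54.33023452758789, 52.0064582824707), 89.99219512939453)
tilt deg x,y [0.19667393 0.08720287] z0 top -12.512989232510165
y edges [-26.25406163  26.9557173 ]
yaw err -0.13703179817755623 mid 0.3409512904564558
```

The drive is held flat (0.2°), aligned and centred to 0.3 mm. I carry it to the bare floor in front of the bay.

Call:
servo_tool([
  {"tx":0.6,"ty":3.4,"tz":0,"yaw":0,"claw":5.0},
  {"tx":0.7,"ty":3.5,"tz":0,"yaw":0,"claw":5.0},
  {"tx":0.7,"ty":3.5,"tz":0,"yaw":0,"claw":5.0},
  {"tx":0.7,"ty":3.5,"tz":0,"yaw":0,"claw":5.0},
  {"tx":0.7,"ty":3.5,"tz":0,"yaw":0,"claw":5.0},
  {"tx":0.54,"ty":3.33,"tz":0,"yaw":0,"claw":5.0},
  {"tx":0,"ty":0,"tz":-2,"yaw":0,"claw":5.0},
  {"tx":0,"ty":0,"tz":-3,"yaw":0,"claw":5.0},
  {"tx":0,"ty":0,"tz":-2,"yaw":0,"claw":5.0},
  {"tx":0,"ty":0,"tz":0,"yaw":0,"claw":5.0},
  {"tx":0,"ty":0,"tz":0,"yaw":0,"claw":5.0},
])

```text
time_s: 10.5
position: [0.4757, -0.0646, 0.0207]
tool_rot: [[0.982, -0.187, -0.002], [-0.187, -0.982, 0.001], [-0.002, -0.0, -1.0]]
ft_force: [0.6, 0.3, -0.4]
grip_width: 0.0524
gripper_force: 42.4
```

```bash
cat > rel.py <<'E'
from dpose import *
a=np.radians(-10.8); S=np.array([[np.cos(a),np.sin(a),0],[-np.sin(a),np.cos(a),0],[0,0,1]])
print('TCP streamer mm',((S@o['position'])-[.5365,.055,0])*1000)
P=(W@S.T-[.5365,.055,0])*1000
D=P[b]; e=D[(D[:,0]<D[:,0].max()-8)]; print('drive y mid',np.percentile(e[:,1],[1,99]).mean(),'nose x',np.percentile(D[:,0],99.5),'top z',np.median(D[:,2]))
def guides():
    g=(abs(P[...,2]-18)<3.5)&(P[...,0]>30)&(P[...,0]<58)
    r=[]
    for s in(-1,1):
        q=P[g&(abs(P[...,1]+30-s*35)<12)]; r.append(np.percentile(q[:,1],[3,97]))
    print('guides',np.round(r,1),'mid inner',(r[0][1]+r[1][0])/2,'mid outer',(r[0][0]+r[1][1])/2)
    for x in(32,52):
        r=[np.percentile(P[g&(abs(P[...,1]+30-s*35)<12)&(abs(P[...,0]-x)<4)][:,1],50) for s in(-1,1)]; print(x,np.mean(r))
guides()
E
python3 rel.py
```

```text
10.5 [ 0.47571628 -0.06463613  0.02071263] [ 0.61556022  0.30780407 -0.39264941] 0.05239352471179829 yaw -10.784140876032543
17360 [ 0.013  -0.0299 -0.0149] [0.0657 0.0295 0.0111] ((39.337928771972656, -0.2362079620361328), (52.69839859008789, 59.34882354736328), 0.031140310689806938)
tilt deg x,y [ 2.59728788 -0.2449937 ] z0 top -13.883648650541534
y edges [-26.25800203  26.93090788]
yaw err -0.17087939461886625 mid 0.33780815331061514
TCP streamer mm [-57.09835676 -29.35090005  20.71263183]
drive y mid -29.680783917795054 nose x 8.561502246253722 top z 33.068663822772365
guides [[-69.8 -56.2]
 [ -3.3  10.1]] mid inner -29.7622239056574 mid outer -29.850886351790013
32 -29.832955437839395Traceback (most recent call last):
  File "rel.py", line 14, in <module>
    guides()
    ~~~~~~^^
  File "rel.py", line 13, in guides
    r=[np.percentile(P[g&(abs(P[...,1]+30-s*35)<12)&(abs(P[...,0]-x)<4)][:,1],50) for s in(-1,1)]; print(x,np.mean(r))
       ~~~~~~~~~~~~~^^^^^^^^^^^^^^^^^^^^^^^^^^^^^^^^^^^^^^^^^^^^^^^^^^^^^^^^^^^^^
    return _quantile_unchecked(
        a, q, axis, out, overwrite_input, method, keepdims, weights)
    return _ureduce(a,
                    func=_quantile_ureduce_func,
    ...<5 lines>...
                    overwrite_input=overwrite_input,
                    method=method)
    r = func(a, **kwargs)
    result = _quantile(arr,
                       quantiles=q,
    ...<2 lines>...
                       out=out,
                       weights=wgt)
    slices_having_nans = np.isnan(arr[-1, ...])
                                  ~~~^^^^^^^^^
IndexError: index -1 is out of bounds for axis 0 with size 0
```

The drive is lined up to 0.1 mm laterally. I lower it to the floor.

Call:
servo_tool([
  {"tx":0,"ty":0,"tz":-0.7,"yaw":0,"claw":5.0},
  {"tx":0,"ty":0,"tz":-0.4,"yaw":0,"claw":5.0},
  {"tx":0,"ty":0,"tz":-0.2,"yaw":0,"claw":5.0},
  {"tx":0,"ty":0,"tz":0,"yaw":0,"claw":5.0},
])

```text
time_s: 10.95
position: [0.476, -0.0647, 0.008]
tool_rot: [[0.982, -0.187, -0.0], [-0.187, -0.982, 0.0], [-0.0, -0.0, -1.0]]
ft_force: [0.3, 0.2, 0.9]
grip_width: 0.0522
gripper_force: 42.4
```

Call:
servo_tool([
  {"tx":0,"ty":0,"tz":-0.1,"yaw":0,"claw":5.0},
  {"tx":0.49,"ty":-0.09,"tz":0,"yaw":0,"claw":5.0},
  {"tx":0.49,"ty":-0.1,"tz":0,"yaw":0,"claw":5.0},
  {"tx":0.49,"ty":-0.09,"tz":0,"yaw":0,"claw":5.0},
  {"tx":0.49,"ty":-0.09,"tz":0,"yaw":0,"claw":5.0},
  {"tx":0.49,"ty":-0.1,"tz":0,"yaw":0,"claw":5.0},
  {"tx":0.49,"ty":-0.09,"tz":0,"yaw":0,"claw":5.0},
  {"tx":0,"ty":0,"tz":0,"yaw":0,"claw":5.0},
])

```text
time_s: 11.75
position: [0.5062, -0.0705, 0.0071]
tool_rot: [[0.982, -0.187, 0.001], [-0.187, -0.982, -0.0], [0.001, 0.0, -1.0]]
ft_force: [-0.6, 0.2, 0.0]
grip_width: 0.0524
gripper_force: 42.4
```

```bash
python3 rel.py 2>&1 | grep -v -e File -e '\^' -e '  '; python3 -c "
from h import env;print(env.observe()['ft_force'])"
```

```text
tilt deg x,y [ 0.63852479 -0.28655844] z0 top -12.458372157772024
yaw err -0.06659386424220474 mid 0.009061154968577314
drive y mid -29.436201122327233 nose x 39.62924203956397 top z 19.560487233880348
guides [[-69.7 -54.1]
32 -29.867829232707077
52 -29.854396498718536
[-0.13312043 -0.01733666  0.41564478]
```

Call:
servo_tool([
  {"tx":0.2,"ty":-0.04,"tz":-0.04,"yaw":0,"claw":5.0},
  {"tx":0.2,"ty":-0.04,"tz":0,"yaw":0,"claw":5.0},
  {"tx":0.2,"ty":-0.04,"tz":0,"yaw":0,"claw":5.0},
  {"tx":0.2,"ty":-0.03,"tz":0,"yaw":0,"claw":5.0},
  {"tx":0.2,"ty":-0.04,"tz":0,"yaw":0,"claw":5.0},
  {"tx":0,"ty":0,"tz":0,"yaw":0,"claw":5.0},
])

```text
time_s: 12.4
position: [0.514, -0.0718, 0.007]
tool_rot: [[0.982, -0.187, -0.003], [-0.187, -0.982, 0.001], [-0.004, -0.0, -1.0]]
ft_force: [-7.9, 0.3, 8.9]
grip_width: 0.0524
gripper_force: 43.5
```

Call:
servo_tool([
  {"tx":0.2,"ty":-0.04,"tz":0,"yaw":0,"claw":5.0},
  {"tx":0,"ty":0,"tz":0,"yaw":0,"claw":5.0},
])

```text
time_s: 12.6
position: [0.5161, -0.0723, 0.007]
tool_rot: [[0.982, -0.187, -0.003], [-0.187, -0.982, 0.001], [-0.003, -0.0, -1.0]]
ft_force: [-7.8, 0.6, 8.8]
grip_width: 0.0525
gripper_force: 43.4
```

Call:
servo_tool([
  {"tx":0.1,"ty":-0.02,"tz":0.02,"yaw":0,"claw":5.0},
  {"tx":0.1,"ty":-0.02,"tz":0,"yaw":0,"claw":5.0},
  {"tx":0,"ty":0,"tz":0,"yaw":0,"claw":5.0},
])

```text
time_s: 12.9
position: [0.5183, -0.0727, 0.007]
tool_rot: [[0.982, -0.187, -0.003], [-0.187, -0.982, 0.001], [-0.003, -0.0, -1.0]]
ft_force: [-5.5, 0.5, 6.7]
grip_width: 0.0526
gripper_force: 43.1
```

Call:
servo_tool([
  {"tx":0.1,"ty":-0.02,"tz":0.0,"yaw":0,"claw":5.0},
  {"tx":0.1,"ty":-0.02,"tz":0,"yaw":0,"claw":5.0},
  {"tx":0,"ty":0,"tz":0,"yaw":0,"claw":5.0},
])

```text
time_s: 13.2
position: [0.5203, -0.0731, 0.007]
tool_rot: [[0.982, -0.187, -0.003], [-0.187, -0.982, 0.001], [-0.003, -0.0, -1.0]]
ft_force: [-6.0, 0.8, 6.2]
grip_width: 0.0524
gripper_force: 43.1
```

Call:
servo_tool([
  {"tx":0.1,"ty":-0.02,"tz":0.0,"yaw":0,"claw":5.0},
  {"tx":0.1,"ty":-0.02,"tz":0,"yaw":0,"claw":5.0},
  {"tx":0,"ty":0,"tz":0,"yaw":0,"claw":5.0},
])

```text
time_s: 13.5
position: [0.5223, -0.0735, 0.007]
tool_rot: [[0.982, -0.187, -0.003], [-0.187, -0.982, 0.001], [-0.003, -0.0, -1.0]]
ft_force: [-6.7, 0.4, 7.2]
grip_width: 0.0526
gripper_force: 43.1
```

Call:
servo_tool([
  {"tx":0.1,"ty":-0.02,"tz":0.0,"yaw":0,"claw":5.0},
  {"tx":0,"ty":0,"tz":0,"yaw":0,"claw":5.0},
])

```text
time_s: 13.7
position: [0.5232, -0.0737, 0.007]
tool_rot: [[0.982, -0.187, -0.003], [-0.187, -0.982, 0.001], [-0.003, -0.0, -1.0]]
ft_force: [-6.1, -0.1, 6.7]
grip_width: 0.0521
gripper_force: 43.2
```

Call:
servo_tool([
  {"tx":0.1,"ty":-0.02,"tz":0.0,"yaw":0,"claw":5.0},
  {"tx":0,"ty":0,"tz":0,"yaw":0,"claw":5.0},
])

```text
time_s: 13.9
position: [0.5243, -0.0739, 0.007]
tool_rot: [[0.982, -0.187, -0.003], [-0.187, -0.982, 0.001], [-0.003, -0.0, -1.0]]
ft_force: [-5.8, 0.2, 5.6]
grip_width: 0.0523
gripper_force: 43.1
```

Call:
servo_tool([
  {"tx":0.1,"ty":-0.02,"tz":0.0,"yaw":0,"claw":5.0},
  {"tx":0,"ty":0,"tz":0,"yaw":0,"claw":5.0},
])

```text
time_s: 14.1
position: [0.5251, -0.0741, 0.007]
tool_rot: [[0.982, -0.187, -0.003], [-0.187, -0.982, 0.001], [-0.003, -0.0, -1.0]]
ft_force: [-6.8, 1.3, 7.8]
grip_width: 0.0524
gripper_force: 43.2
```

Call:
servo_tool([
  {"tx":0.1,"ty":-0.02,"tz":0.0,"yaw":0,"claw":5.0},
  {"tx":0,"ty":0,"tz":0,"yaw":0,"claw":5.0},
])

```text
time_s: 14.3
position: [0.526, -0.0742, 0.007]
tool_rot: [[0.982, -0.187, -0.003], [-0.187, -0.982, 0.001], [-0.003, -0.0, -1.0]]
ft_force: [-7.7, 1.1, 6.9]
grip_width: 0.0525
gripper_force: 43.2
```

Call:
servo_tool([
  {"tx":0.1,"ty":-0.02,"tz":0.0,"yaw":0,"claw":5.0},
  {"tx":0,"ty":0,"tz":0,"yaw":0,"claw":5.0},
])

```text
time_s: 14.5
position: [0.527, -0.0744, 0.007]
tool_rot: [[0.982, -0.187, -0.003], [-0.187, -0.982, 0.001], [-0.004, -0.0, -1.0]]
ft_force: [-6.4, 1.1, 7.8]
grip_width: 0.0525
gripper_force: 43.2
```

Call:
servo_tool([
  {"tx":0.1,"ty":-0.02,"tz":0.0,"yaw":0,"claw":5.0},
  {"tx":0,"ty":0,"tz":0,"yaw":0,"claw":5.0},
])

```text
time_s: 14.7
position: [0.5271, -0.0744, 0.007]
tool_rot: [[0.982, -0.187, -0.005], [-0.187, -0.982, 0.001], [-0.006, -0.0, -1.0]]
ft_force: [-10.1, 1.3, 10.4]
grip_width: 0.0525
gripper_force: 43.5
```

Call:
servo_tool([
  {"tx":0.05,"ty":-0.01,"tz":0.0,"yaw":0,"claw":5.0},
  {"tx":0,"ty":0,"tz":0,"yaw":0,"claw":5.0},
])

```text
time_s: 14.9
position: [0.5271, -0.0744, 0.0069]
tool_rot: [[0.982, -0.187, -0.007], [-0.187, -0.982, 0.002], [-0.007, -0.0, -1.0]]
ft_force: [-13.4, 0.7, 11.4]
grip_width: 0.0523
gripper_force: 43.7
```

Run:
```python
from look import *
a=np.radians(-10.8); S=np.array([[np.cos(a),np.sin(a),0],[-np.sin(a),np.cos(a),0],[0,0,1]])
P=(W@S.T-[.5365,.055,0])*1000; c=im.astype(int)
print('TCP',(S@o['position']-[.5365,.055,0])*1000)
for y in(-48,-40,-18,-12):
    k=(abs(P[...,1]-y)<2)&(P[...,0]>30)&(P[...,0]<80)
    print(y,[(x,np.round(np.median(P[k&(abs(P[...,0]-x)<1)][:,2]),1),int(np.median(im[k&(abs(P[...,0]-x)<1)].max(-1)))) for x in range(48,74,2) if (k&(abs(P[...,0]-x)<1)).sum()])
save('w8.png',cv2.resize(im[60:250,150:370],None,fx=3,fy=3,interpolation=cv2.INTER_CUBIC))
```

```text
14.9 [ 0.52714247 -0.07440318  0.00692159] [-13.42613728   0.67095706  11.44882621] 0.05234801870352082 yaw -10.751930184557313
TCP [ -4.75291003 -29.30864466   6.92159013]
-48 [(48, np.float64(19.6), 228), (50, np.float64(19.4), 230), (52, np.float64(19.5), 239), (54, np.float64(19.5), 237), (56, np.float64(19.6), 236), (58, np.float64(19.7), 236), (60, np.float64(20.2), 90), (62, np.float64(24.4), 50), (64, np.float64(24.7), 49), (66, np.float64(29.5), 62), (68, np.float64(11.4), 65), (70, np.float64(11.5), 66), (72, np.float64(11.5), 66)]
-40 [(48, np.float64(19.6), 156), (50, np.float64(19.4), 156), (52, np.float64(19.6), 157), (54, np.float64(19.7), 150), (56, np.float64(20.0), 168), (58, np.float64(20.1), 172), (60, np.float64(20.8), 54), (62, np.float64(24.5), 50), (64, np.float64(24.7), 48), (66, np.float64(29.5), 63), (68, np.float64(12.3), 65), (70, np.float64(92.0), 126), (72, np.float64(92.2), 125)]
-18 [(48, np.float64(19.4), 241), (50, np.float64(19.5), 241), (52, np.float64(19.7), 241), (54, np.float64(19.8), 156), (56, np.float64(20.0), 126), (58, np.float64(19.9), 126), (60, np.float64(20.7), 67), (62, np.float64(24.6), 54), (64, np.float64(24.4), 52), (66, np.float64(29.5), 65), (68, np.float64(11.7), 66), (70, np.float64(11.5), 67), (72, np.float64(11.4), 67)]
-12 [(48, np.float64(19.6), 239), (50, np.float64(19.4), 239), (52, np.float64(19.5), 238), (54, np.float64(19.4), 217), (56, np.float64(19.7), 135), (58, np.float64(19.9), 143), (60, np.float64(20.4), 75), (62, np.float64(24.4), 54), (64, np.float64(24.5), 52), (66, np.float64(29.4), 65), (68, np.float64(11.4), 65), (70, np.float64(11.5), 66), (72, np.float64(11.4), 84)]
```

View pics/w8.png

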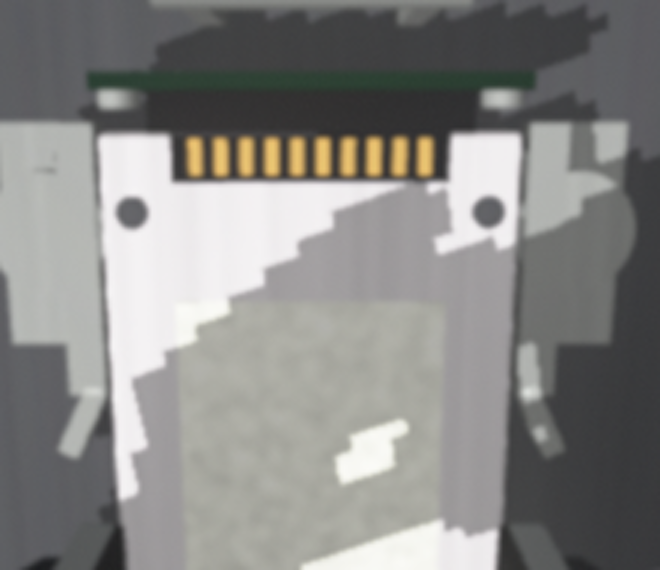

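The drive's nose sits flush against the connector, with nose and face both at about x = 60, and it is central between the guides. The push climbs steeply from there. I ease off, let go and rise to look at the roll.

Call:
servo_tool([
  {"tx":-0.1,"ty":0.02,"tz":0.02,"yaw":0,"claw":5.0},
  {"tx":0,"ty":0,"tz":0,"yaw":0,"claw":5.6},
  {"tx":0,"ty":0,"tz":0,"yaw":0,"claw":6.2},
  {"tx":0,"ty":0,"tz":0,"yaw":0,"claw":6.2},
  {"tx":0,"ty":0,"tz":1,"yaw":0,"claw":6.2},
  {"tx":0,"ty":0,"tz":3,"yaw":0,"claw":6.2},
  {"tx":0,"ty":0,"tz":4,"yaw":0,"claw":5},
  {"tx":0,"ty":0,"tz":4,"yaw":0,"claw":3.6},
  {"tx":0,"ty":0,"tz":4,"yaw":0,"claw":3.6},
  {"tx":0,"ty":0,"tz":3,"yaw":0,"claw":3.6},
  {"tx":0,"ty":0,"tz":0,"yaw":0,"claw":3.6},
])

```text
time_s: 16.05
position: [0.5304, -0.0753, 0.202]
tool_rot: [[0.982, -0.187, 0.009], [-0.187, -0.982, -0.003], [0.009, 0.001, -1.0]]
ft_force: [-0.0, 0.2, -0.0]
grip_width: 0.0361
gripper_force: 0.0
```

Run:
```python
from look import *
a=np.radians(-10.8); S=np.array([[np.cos(a),np.sin(a),0],[-np.sin(a),np.cos(a),0],[0,0,1]])
P=(W@S.T-[.5365,.055,0])*1000
print('TCP',(S@o['position']-[.5365,.055,0])*1000)
k=(im.max(-1)<75)&(abs(P[...,1]+30)<13)&(P[...,0]>70)&(P[...,0]<105)&(P[...,2]>86)&(P[...,2]<110)
print('roll',k.sum(),np.percentile(P[k],[2,50,98],axis=0).round(1))
w=(im.min(-1)>110)&(abs(P[...,1]+30)<29)&(abs(P[...,2]-19)<3.5)&(P[...,0]<75)
print('drive',np.percentile(P[w],[.5,50,99.5],axis=0).round(1))
```

```text
16.05 [ 0.53044722 -0.07533966  0.20203821] [-0.01995067  0.22326097 -0.04516716] 0.036116609953520874 yaw -10.763426145218926
TCP [ -1.33121149 -29.60928705 202.03820888]
roll 515 [[ 84.8 -40.1 100.6]
 [ 89.2 -29.9 103.8]
 [ 94.9 -19.  105.7]]
drive [[-16.8 -58.5  17.2]
 [ 23.2 -29.9  19.5]
 [ 59.8  -1.6  21.5]]
```

The drive stayed home, nose at 59.8. The roll is at x = 89.8, z about 97.5. I go above it.

Call:
servo_tool([
  {"tx":3,"ty":-0.57,"tz":0,"yaw":0,"claw":3.6},
  {"tx":3,"ty":-0.57,"tz":-2,"yaw":0,"claw":3.6},
  {"tx":2.96,"ty":-0.57,"tz":-3,"yaw":0,"claw":3.6},
  {"tx":0,"ty":0,"tz":-2,"yaw":0,"claw":3.6},
  {"tx":0,"ty":0,"tz":0,"yaw":0,"claw":3.6},
])

```text
time_s: 16.6
position: [0.6169, -0.0915, 0.1227]
tool_rot: [[0.982, -0.187, -0.008], [-0.187, -0.982, 0.003], [-0.008, -0.001, -1.0]]
ft_force: [-0.3, -1.0, -0.5]
grip_width: 0.0363
gripper_force: 0.0
```

Run:
```python
from look import *
k=(im.max(-1)<75)&(abs(T[...,1])<14)&(abs(T[...,0])<14)&(T[...,2]>22)&(T[...,2]<48)
print('roll tool',k.sum(),np.percentile(T[k],[2,50,98],axis=0).round(1))
```

```text
16.6 [ 0.61694879 -0.09149067  0.12273229] [-0.32343971 -0.95281092 -0.45083763] 0.03626819723709656 yaw -10.778434110453766
roll tool 39 [[ 8.  -9.9 22. ]
 [ 9.   3.3 22.5]
 [ 9.2 10.4 24.1]]
```

Call:
servo_tool([
  {"tx":0,"ty":0,"tz":0,"yaw":0,"claw":3.6},
  {"tx":0,"ty":0,"tz":0,"yaw":0,"claw":3.6},
])

```text
time_s: 16.85
position: [0.6187, -0.0921, 0.1286]
tool_rot: [[0.982, -0.187, 0.002], [-0.187, -0.982, -0.001], [0.002, 0.0, -1.0]]
ft_force: [-0.4, -0.4, 0.6]
grip_width: 0.036
gripper_force: 0.0
```

Run:
```python
from look import *
k=(im.max(-1)<75)&(abs(T[...,1])<14)&(abs(T[...,0])<14)&(T[...,2]>8)&(T[...,2]<36)
print('roll tool',k.sum(),np.percentile(T[k],[2,50,98],axis=0).round(1))
t=k&(T[...,2]<np.percentile(T[k][:,2],15)); print(T[t].mean(0))
```

```text
16.85 [ 0.61870302 -0.09208751  0.12863128] [-0.36008776 -0.40508768  0.55304762] 0.036032458297422645 yaw -10.777697296566144
roll tool 772 [[ -2.2 -10.3  23.2]
 [  3.3   0.2  24.9]
 [  7.1  10.6  28.8]]
[ 1.73813747  0.1820868  23.5787555 ]
```

Call:
servo_tool([
  {"tx":0.15,"ty":-0.05,"tz":-1.5,"yaw":0,"claw":3.6},
  {"tx":0,"ty":0,"tz":-1.5,"yaw":0,"claw":3.6},
  {"tx":0,"ty":0,"tz":-0.95,"yaw":0,"claw":3.6},
  {"tx":0,"ty":0,"tz":0,"yaw":0,"claw":3.6},
  {"tx":0,"ty":0,"tz":0,"yaw":0,"claw":3.6},
])

```text
time_s: 17.4
position: [0.6203, -0.0926, 0.0884]
tool_rot: [[0.982, -0.187, 0.001], [-0.187, -0.982, -0.0], [0.001, 0.0, -1.0]]
ft_force: [-0.6, 0.1, -0.4]
grip_width: 0.0361
gripper_force: 0.0
```

Call:
servo_tool([
  {"tx":0,"ty":0,"tz":0,"yaw":0,"claw":2.4},
  {"tx":0,"ty":0,"tz":0,"yaw":0,"claw":1.8},
  {"tx":0,"ty":0,"tz":0,"yaw":0,"claw":1.8},
  {"tx":0,"ty":0,"tz":0,"yaw":0,"claw":1.8},
], newtons=50)

```text
time_s: 17.8
position: [0.6206, -0.0923, 0.0888]
tool_rot: [[0.982, -0.187, 0.002], [-0.187, -0.982, -0.0], [0.002, -0.0, -1.0]]
ft_force: [-0.2, 2.7, 5.4]
grip_width: 0.0202
gripper_force: 49.1
```

The roll is pinched. Now I guide the clip down along the arc, first past the spring's centre with a check.

```bash
python3 -c "
import numpy as np
th=np.r_[1.8:0.09:-.1]
a=th-.0645;X=-62.1*np.cos(a);Z=62.1*np.sin(a)
for t,x,z in zip(th[1:],np.diff(X),np.diff(Z)):print(round(t,3),'tx %.2f ty %.2f tz %.2f'%(x*.09823,-x*.018738,z/10))"
```

```text
1.7 tx -0.61 ty 0.12 tz 0.07
1.6 tx -0.61 ty 0.12 tz 0.01
1.5 tx -0.61 ty 0.12 tz -0.05
1.4 tx -0.60 ty 0.11 tz -0.11
1.3 tx -0.59 ty 0.11 tz -0.17
1.2 tx -0.57 ty 0.11 tz -0.23
1.1 tx -0.54 ty 0.10 tz -0.29
1.0 tx -0.51 ty 0.10 tz -0.34
0.9 tx -0.47 ty 0.09 tz -0.39
0.8 tx -0.43 ty 0.08 tz -0.44
0.7 tx -0.39 ty 0.07 tz -0.48
0.6 tx -0.34 ty 0.06 tz -0.52
0.5 tx -0.28 ty 0.05 tz -0.55
0.4 tx -0.23 ty 0.04 tz -0.58
0.3 tx -0.17 ty 0.03 tz -0.60
0.2 tx -0.11 ty 0.02 tz -0.61
0.1 tx -0.05 ty 0.01 tz -0.62
```

Call:
servo_tool([
  {"tx":-0.61,"ty":0.12,"tz":0.07,"yaw":0,"claw":1.8},
  {"tx":-0.61,"ty":0.12,"tz":0.01,"yaw":0,"claw":1.8},
  {"tx":-0.61,"ty":0.12,"tz":-0.05,"yaw":0,"claw":1.8},
  {"tx":-0.6,"ty":0.11,"tz":-0.11,"yaw":0,"claw":1.8},
  {"tx":0,"ty":0,"tz":0,"yaw":0,"claw":1.8},
])

```text
time_s: 18.3
position: [0.5982, -0.0881, 0.0888]
tool_rot: [[0.982, -0.188, 0.008], [-0.188, -0.982, -0.001], [0.008, -0.0, -1.0]]
ft_force: [7.7, 2.1, 4.9]
grip_width: 0.0201
gripper_force: 49.7
```

Call:
servo_tool([
  {"tx":-0.59,"ty":0.11,"tz":-0.17,"yaw":0,"claw":1.8},
  {"tx":-0.57,"ty":0.11,"tz":-0.23,"yaw":0,"claw":1.8},
  {"tx":-0.54,"ty":0.1,"tz":-0.29,"yaw":0,"claw":1.8},
  {"tx":-0.51,"ty":0.1,"tz":-0.34,"yaw":0,"claw":1.8},
  {"tx":-0.47,"ty":0.09,"tz":-0.39,"yaw":0,"claw":1.8},
  {"tx":-0.43,"ty":0.08,"tz":-0.44,"yaw":0,"claw":1.8},
  {"tx":-0.39,"ty":0.07,"tz":-0.48,"yaw":0,"claw":1.8},
  {"tx":-0.34,"ty":0.06,"tz":-0.52,"yaw":0,"claw":1.8},
  {"tx":-0.28,"ty":0.05,"tz":-0.55,"yaw":0,"claw":1.8},
  {"tx":-0.23,"ty":0.04,"tz":-0.58,"yaw":0,"claw":1.8},
  {"tx":0,"ty":0,"tz":0,"yaw":0,"claw":1.8},
])

```text
time_s: 19.4
position: [0.5517, -0.0791, 0.0472]
tool_rot: [[0.982, -0.187, -0.0], [-0.187, -0.982, 0.001], [-0.0, -0.001, -1.0]]
ft_force: [-3.2, 4.4, 7.0]
grip_width: 0.0197
gripper_force: 78.4
```

Run:
```python
from look import *
r=(im.max(-1)<75)&(abs(T[...,1])<9)&(abs(T[...,0])<9)&(T[...,2]<10)&(T[...,2]>-30)
p=T[r]; print('roll top tool z',np.percentile(p[:,2],[2,10,30]),'x',np.percentile(p[p[:,2]<np.percentile(p[:,2],20)][:,0],[2,50,98]))
```

```text
19.4 [ 0.55173687 -0.07908603  0.04724891] [-3.18956565  4.35076855  6.98311077] 0.019678546799051882 yaw -10.749653291638147
roll top tool z [-29.98021032 -29.9499527  -29.75873056] x [4.29884231 6.49721493 8.67191497]
```

Grip and vertical force look odd, so I check the profile between the fingers.

Run:
```python
from h import *
z=np.load('/tmp/wl.npz'); T=z['T']; im=z['im']
for v in range(120,384,10):
    print(v,[(T[v,u].round(0).astype(int).tolist(),int(im[v,u].max())) for u in (235,253,271)])
```

```text
120 [([58, -8, 7], 98), ([58, 0, 6], 142), ([58, 8, 6], 98)]
130 [([53, -8, 4], 140), ([53, 0, 3], 142), ([54, 8, 3], 141)]
140 [([50, -7, -1], 140), ([50, 0, 0], 143), ([50, 8, 0], 109)]
150 [([46, -7, -4], 140), ([46, 0, -4], 144), ([46, 8, -4], 110)]
160 [([42, -7, -6], 140), ([42, 0, -7], 116), ([42, 8, -7], 109)]
170 [([38, -7, -10], 141), ([38, 0, -8], 113), ([38, 8, -9], 110)]
180 [([35, -7, -13], 111), ([35, 0, -13], 113), ([35, 7, -13], 110)]
190 [([32, -7, -16], 103), ([31, 0, -14], 103), ([32, 7, -16], 102)]
200 [([27, -7, -13], 109), ([27, 0, -14], 109), ([27, 8, -13], 108)]
210 [([22, -7, -11], 108), ([21, 0, -10], 110), ([22, 8, -11], 107)]
220 [([17, -7, -9], 109), ([17, 0, -10], 110), ([17, 8, -9], 107)]
230 [([11, -8, -7], 109), ([11, 0, -7], 109), ([11, 8, -7], 106)]
240 [([8, -7, -12], 79), ([9, 0, -12], 80), ([8, 8, -12], 78)]
250 [([12, -7, -29], 42), ([11, 0, -28], 41), ([12, 7, -29], 41)]
260 [([9, -6, -31], 41), ([9, 0, -31], 42), ([8, 7, -30], 41)]
270 [([4, -7, -30], 61), ([4, 0, -29], 63), ([3, 7, -29], 61)]
280 [([-33, -10, 28], 236), ([-33, 0, 28], 240), ([-33, 10, 28], 235)]
290 [([-45, -11, 36], 99), ([-45, 0, 37], 102), ([-44, 11, 36], 97)]
300 [([-51, -11, 36], 95), ([-51, 0, 36], 97), ([-51, 11, 36], 92)]
310 [([-58, -11, 36], 95), ([-58, 0, 36], 98), ([-58, 11, 35], 92)]
320 [([-66, -11, 36], 94), ([-66, 0, 36], 97), ([-66, 11, 36], 92)]
330 [([-72, -11, 36], 92), ([-73, 0, 36], 96), ([-73, 11, 36], 93)]
340 [([-81, -11, 37], 92), ([-80, 0, 36], 95), ([-80, 11, 36], 92)]
350 [([11, -4, -80], 28), ([10, 0, -80], 28), ([10, 4, -80], 30)]
360 [([11, -4, -84], 28), ([11, 0, -84], 28), ([10, 4, -83], 27)]
370 [([10, -4, -86], 28), ([11, 0, -87], 27), ([11, 4, -87], 28)]
380 [([10, -3, -89], 26), ([11, 0, -90], 26), ([11, 4, -90], 26)]
```

Run:
```python
from h import *
z=np.load('/tmp/wl.npz'); save('w9.png',z['im'])
```

```text
(no output)
```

View pics/w9.png

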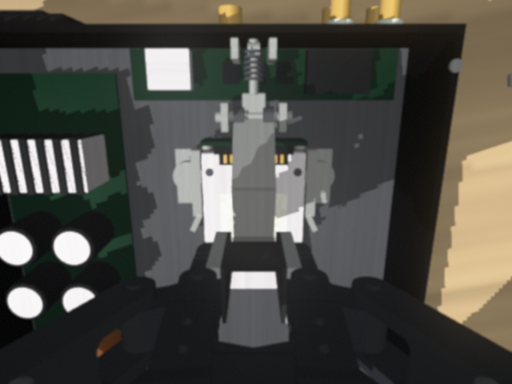

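The view shows the clip at about θ = 0.65. The roll at (253,262) has crept up about 15 mm between the fingers, but it is still held. I lower the grip so the closing spring can help, then continue down in small steps.

Call:
servo_tool([
  {"tx":0,"ty":0,"tz":0,"yaw":0,"claw":1.8},
  {"tx":-0.15,"ty":0.03,"tz":-0.25,"yaw":0,"claw":1.8},
  {"tx":-0.15,"ty":0.03,"tz":-0.25,"yaw":0,"claw":1.8},
  {"tx":0,"ty":0,"tz":0,"yaw":0,"claw":1.8},
], newtons=35)

```text
time_s: 19.85
position: [0.5498, -0.079, 0.0425]
tool_rot: [[0.982, -0.187, 0.002], [-0.187, -0.982, -0.0], [0.002, -0.0, -1.0]]
ft_force: [1.6, 3.7, 3.6]
grip_width: 0.0198
gripper_force: 81.5
```

```bash
cat > rollpos.py <<'E'
from look import *
print(o['gripper_force'])
a=np.radians(-10.8); S=np.array([[np.cos(a),np.sin(a),0],[-np.sin(a),np.cos(a),0],[0,0,1]])
P=(W@S.T-[.5365,.055,0])*1000
print('TCP',(S@o['position']-[.5365,.055,0])*1000)
# strip slope -> clip angle ; roll = dark, between the fingers
k=(abs(T[...,1])<8)&(T[...,2]<15)&(T[...,2]>-60)&(im.max(-1)<75)&(abs(T[...,0])<25)&(P[...,2]>30)
n=len(P[k]); q=P[k]; top=np.percentile(q[:,2],98); t=q[q[:,2]>top-2]; print('roll top z',top,'x of top',np.median(t[:,0]),'tool z',np.percentile(T[k][:,2],2))
for z in (top-1-6-36,): print('theta est',np.arcsin(np.clip(z/62.1,-1,1))+.0645)
E
python3 rollpos.py
```

```text
19.85 [ 0.54984544 -0.07897581  0.04249825] [1.5825889  3.7390287  3.55420854] 0.01977202770264081 yaw -10.771365300748192
81.52473449707031
TCP [ 18.4047619  -29.54617156  42.49824661]
roll top z 74.68223478186206 x of top 25.920239679594005 tool z -32.16556948436317
theta est 0.5998951262776512
```

Call:
servo_tool([
  {"tx":-0.14,"ty":0.03,"tz":-0.28,"yaw":0,"claw":1.8},
  {"tx":-0.13,"ty":0.02,"tz":-0.28,"yaw":0,"claw":1.8},
  {"tx":-0.12,"ty":0.02,"tz":-0.28,"yaw":0,"claw":1.8},
  {"tx":-0.11,"ty":0.02,"tz":-0.28,"yaw":0,"claw":1.8},
  {"tx":0,"ty":0,"tz":0,"yaw":0,"claw":1.8},
], newtons=25)

```text
time_s: 20.4
position: [0.5447, -0.078, 0.0304]
tool_rot: [[0.982, -0.187, 0.001], [-0.187, -0.982, 0.0], [0.001, -0.001, -1.0]]
ft_force: [3.3, 5.0, 0.8]
grip_width: 0.02
gripper_force: 81.8
```

```bash
python3 rollpos.py
```

```text
20.4 [ 0.5446878  -0.07803774  0.03035347] [3.3081107  4.95874143 0.80852376] 0.019979765235851692 yaw -10.797110797165043
81.81312203407288
TCP [ 13.16269415 -29.5911661   30.35346753]
roll top z 63.81314373701951 x of top 21.126042169851424 tool z -33.4530581686871
theta est 0.4062700520451715
```

Call:
servo_tool([
  {"tx":0.05,"ty":-0.01,"tz":-0.27,"yaw":0,"claw":1.8},
  {"tx":0,"ty":0,"tz":-0.27,"yaw":0,"claw":1.8},
  {"tx":0,"ty":0,"tz":-0.27,"yaw":0,"claw":1.8},
  {"tx":0,"ty":0,"tz":0,"yaw":0,"claw":1.8},
])

```text
time_s: 20.85
position: [0.5433, -0.0776, 0.0218]
tool_rot: [[0.982, -0.186, -0.004], [-0.186, -0.982, 0.001], [-0.004, -0.001, -1.0]]
ft_force: [-3.7, 4.8, 4.7]
grip_width: 0.0194
gripper_force: 86.2
```

```bash
python3 rollpos.py
```

```text
20.85 [ 0.54330683 -0.07759335  0.02176674] [-3.72655501  4.77313274  4.66489698] 0.019449626754248404 yaw -10.738926646019433
86.20562553405762
TCP [ 11.72291304 -29.41341396  21.76674423]
roll top z 56.06834455462348 x of top 19.278593974556447 tool z -34.33071146494286
theta est 0.2765253552607042
```

Call:
servo_tool([
  {"tx":0.05,"ty":-0.01,"tz":0.4,"yaw":0,"claw":1.8},
  {"tx":0.1,"ty":-0.02,"tz":0.4,"yaw":0,"claw":1.8},
  {"tx":0.1,"ty":-0.02,"tz":0.4,"yaw":0,"claw":1.8},
  {"tx":0,"ty":0,"tz":0,"yaw":0,"claw":1.8},
])

```text
time_s: 21.3
position: [0.5468, -0.0783, 0.0339]
tool_rot: [[0.982, -0.187, -0.002], [-0.187, -0.982, 0.001], [-0.002, -0.001, -1.0]]
ft_force: [3.1, 5.2, -5.8]
grip_width: 0.0201
gripper_force: 85.0
```

```bash
python3 rollpos.py
```

```text
21.3 [ 0.54683008 -0.07828603  0.03390808] [ 3.10473094  5.16375311 -5.82646974] 0.020102031942010906 yaw -10.75506637302683
84.98676180839539
TCP [ 15.31355852 -29.43362582  33.90807743]
roll top z 68.25210214752299 x of top 22.70024800723769 tool z -34.35558851730106
theta est 0.483268971025665
```

The roll no longer creeps, but it sits too high in the fingers to be let down fully. I swing it back open and re-grip near the tips with a stronger grip.

Call:
servo_tool([
  {"tx":0.24,"ty":-0.05,"tz":0.57,"yaw":0,"claw":1.8},
  {"tx":0.28,"ty":-0.05,"tz":0.55,"yaw":0,"claw":1.8},
  {"tx":0.34,"ty":-0.06,"tz":0.52,"yaw":0,"claw":1.8},
  {"tx":0.39,"ty":-0.07,"tz":0.48,"yaw":0,"claw":1.8},
  {"tx":0.43,"ty":-0.08,"tz":0.44,"yaw":0,"claw":1.8},
  {"tx":0.47,"ty":-0.09,"tz":0.39,"yaw":0,"claw":1.8},
  {"tx":0.51,"ty":-0.1,"tz":0.34,"yaw":0,"claw":1.8},
  {"tx":0.54,"ty":-0.1,"tz":0.29,"yaw":0,"claw":1.8},
  {"tx":0,"ty":0,"tz":0,"yaw":0,"claw":1.8},
])

```text
time_s: 22.25
position: [0.5791, -0.0845, 0.0706]
tool_rot: [[0.982, -0.188, -0.001], [-0.188, -0.982, 0.001], [-0.002, -0.001, -1.0]]
ft_force: [-3.1, 4.4, -1.9]
grip_width: 0.0198
gripper_force: 76.3
```

```bash
python3 rollpos.py
```

```text
22.25 [ 0.57911623 -0.08454417  0.07063363] [-3.14156927  4.44018169 -1.86802431] 0.019845013431153514 yaw -10.809225859592448
76.30892872810364
TCP [ 48.20048936 -29.53109602  70.63363496]
roll top z 97.76942304118774 x of top 48.97279984456138 tool z -27.136056024648877
theta est 1.1444946440619785
```

Call:
servo_tool([
  {"tx":0.57,"ty":-0.11,"tz":0.26,"yaw":0,"claw":1.8},
  {"tx":0.58,"ty":-0.11,"tz":0.2,"yaw":0,"claw":1.8},
  {"tx":0.59,"ty":-0.11,"tz":0.14,"yaw":0,"claw":1.8},
  {"tx":0.6,"ty":-0.11,"tz":0.08,"yaw":0,"claw":1.8},
  {"tx":0.61,"ty":-0.12,"tz":0.02,"yaw":0,"claw":1.8},
  {"tx":0,"ty":0,"tz":0,"yaw":0,"claw":1.8},
])

```text
time_s: 22.9
position: [0.6102, -0.0905, 0.078]
tool_rot: [[0.982, -0.187, 0.003], [-0.187, -0.982, -0.0], [0.003, -0.0, -1.0]]
ft_force: [2.9, 4.8, -0.1]
grip_width: 0.0197
gripper_force: 68.7
```

```bash
python3 rollpos.py
```

```text
22.9 [ 0.61022607 -0.09052106  0.07798108] [ 2.94120992  4.84646409 -0.14894641] 0.01966450414420914 yaw -10.789197331728841
68.68567228317261
TCP [ 79.87924632 -29.57272005  77.98107524]
roll top z 105.90969912731126 x of top 72.72981298067822 tool z -27.946131388217907
theta est 1.6352963267948966
```

Call:
servo_tool([
  {"tx":0,"ty":0,"tz":0,"yaw":0,"claw":2.0},
  {"tx":0,"ty":0,"tz":0,"yaw":0,"claw":2.0},
], newtons=20)

```text
time_s: 23.15
position: [0.6098, -0.0904, 0.0779]
tool_rot: [[0.982, -0.187, 0.002], [-0.187, -0.982, -0.0], [0.002, -0.0, -1.0]]
ft_force: [2.2, 4.6, -2.0]
grip_width: 0.0201
gripper_force: 53.7
```

Call:
servo_tool([
  {"tx":0,"ty":0,"tz":0,"yaw":0,"claw":2.1},
  {"tx":0,"ty":0,"tz":0,"yaw":0,"claw":2.1},
], newtons=20)

```text
time_s: 23.35
position: [0.6103, -0.0905, 0.078]
tool_rot: [[0.982, -0.187, 0.004], [-0.187, -0.982, -0.0], [0.004, -0.0, -1.0]]
ft_force: [3.7, 5.2, -3.2]
grip_width: 0.0212
gripper_force: 27.0
```

Findings so far:
- The claw setting governs the actual squeeze: 2.0 gives 54 N and 2.1 gives 27 N.
- Creep follows the lag direction.

I let the clip go fully open and re-grip with an offset that allows for the lag.

Call:
servo_tool([
  {"tx":0,"ty":0,"tz":0,"yaw":0,"claw":3.2},
  {"tx":0,"ty":0,"tz":0,"yaw":0,"claw":3.6},
  {"tx":0.5,"ty":-0.1,"tz":0.5,"yaw":0,"claw":3.6},
  {"tx":0.5,"ty":-0.1,"tz":0.5,"yaw":0,"claw":3.6},
  {"tx":0.46,"ty":-0.08,"tz":0.25,"yaw":0,"claw":3.6},
  {"tx":0,"ty":0,"tz":0,"yaw":0,"claw":3.6},
  {"tx":0,"ty":0,"tz":0,"yaw":0,"claw":3.6},
])

```text
time_s: 24.05
position: [0.6233, -0.0932, 0.0898]
tool_rot: [[0.982, -0.187, -0.0], [-0.187, -0.982, -0.0], [-0.0, 0.0, -1.0]]
ft_force: [-0.1, -0.6, 0.3]
grip_width: 0.0358
gripper_force: 0.0
```

```bash
python3 rollpos.py
python3 - <<'E'
from h import *
z=np.load('/tmp/wl.npz'); T=z['T']; im=z['im']
k=(im.max(-1)<75)&(abs(T[...,1])<14)&(abs(T[...,0])<14)&(T[...,2]>-30)&(T[...,2]<6)
print('roll tool',k.sum(),np.percentile(T[k],[2,50,98],axis=0).round(1))
E
```

```text
24.05 [ 0.62334963 -0.0932383   0.08983015] [-0.07611519 -0.63391356  0.25694801] 0.035755273850550204 yaw -10.7744392159963
0.0
TCP [ 93.27950793 -29.78271787  89.83014648]
roll top z 105.36319437213865 x of top 90.66951389420191 tool z -15.532792665865099
theta est 1.6352963267948966
roll tool 1118 [[ -6.3 -10.  -15.5]
 [ -0.6  -0.6 -13.7]
 [  2.5   9.6  -8.5]]
```

Call:
servo_tool([
  {"tx":0.3,"ty":-0.04,"tz":0.2,"yaw":0,"claw":3.6},
  {"tx":0,"ty":0,"tz":0,"yaw":0,"claw":2.6},
  {"tx":0,"ty":0,"tz":0,"yaw":0,"claw":1.7},
  {"tx":0,"ty":0,"tz":0,"yaw":0,"claw":1.7},
  {"tx":0,"ty":0,"tz":0,"yaw":0,"claw":1.7},
], newtons=100)

```text
time_s: 24.6
position: [0.6266, -0.0934, 0.0924]
tool_rot: [[0.982, -0.187, 0.001], [-0.187, -0.982, 0.0], [0.001, -0.0, -1.0]]
ft_force: [0.7, 2.7, 5.0]
grip_width: 0.0187
gripper_force: 71.8
```

Call:
servo_tool([
  {"tx":-0.61,"ty":0.12,"tz":0.07,"yaw":0,"claw":1.7},
  {"tx":-0.61,"ty":0.12,"tz":0.01,"yaw":0,"claw":1.7},
  {"tx":-0.61,"ty":0.12,"tz":-0.05,"yaw":0,"claw":1.7},
  {"tx":-0.6,"ty":0.11,"tz":-0.11,"yaw":0,"claw":1.7},
  {"tx":0,"ty":0,"tz":0,"yaw":0,"claw":1.7},
])

```text
time_s: 25.1
position: [0.6044, -0.0892, 0.0939]
tool_rot: [[0.982, -0.188, 0.009], [-0.188, -0.982, -0.002], [0.009, -0.0, -1.0]]
ft_force: [6.9, 2.5, 12.4]
grip_width: 0.0183
gripper_force: 75.4
```

```bash
python3 rollpos.py
```

```text
25.1 [ 0.6043583  -0.0891966   0.09387188] [ 6.85030781  2.46130298 12.39303672] 0.01833783096597106 yaw -10.84059451998752
75.358407497406
TCP [ 73.86722909 -29.37122571  93.87187846]
roll top z 106.30856790118092 x of top 77.33317773750281 tool z -12.39427492744058
theta est 1.6352963267948966
```

The roll lags while the spring opposes it, so my arc ran ahead of the real clip. I follow the actual roll angle instead, with looks in between.

Call:
servo_tool([
  {"tx":-0.5,"ty":0.1,"tz":0.1,"yaw":0,"claw":1.7},
  {"tx":-0.58,"ty":0.11,"tz":-0.02,"yaw":0,"claw":1.7},
  {"tx":-0.58,"ty":0.11,"tz":-0.06,"yaw":0,"claw":1.7},
  {"tx":-0.58,"ty":0.11,"tz":-0.12,"yaw":0,"claw":1.7},
  {"tx":0,"ty":0,"tz":0,"yaw":0,"claw":1.7},
])

```text
time_s: 25.65
position: [0.5799, -0.0845, 0.0894]
tool_rot: [[0.982, -0.188, 0.001], [-0.188, -0.982, 0.0], [0.001, -0.001, -1.0]]
ft_force: [6.7, 1.4, -4.8]
grip_width: 0.0173
gripper_force: 27.3
```

```bash
python3 rollpos.py
```

```text
25.65 [ 0.57987543 -0.08454085  0.08941306] [ 6.66617506  1.35011838 -4.82896636] 0.01727087153170738 yaw -10.821683891683785
27.329646348953247
TCP [ 48.94562005 -29.38557589  89.41305834]
roll top z 104.43961940606438 x of top 64.84964930142162 tool z -15.006973361148436
theta est 1.4893302403322295
```

The roll has slid to the front edge of the pads. I let the clip go back open and try again, faster and with more squeeze.

Call:
servo_tool([
  {"tx":0,"ty":0,"tz":0,"yaw":0,"claw":3.6},
  {"tx":0,"ty":0,"tz":0,"yaw":0,"claw":3.8},
  {"tx":1.6,"ty":-0.3,"tz":0.1,"yaw":0,"claw":3.8},
  {"tx":1.6,"ty":-0.3,"tz":0.1,"yaw":0,"claw":3.6},
  {"tx":1.41,"ty":-0.28,"tz":0,"yaw":0,"claw":3.6},
  {"tx":0,"ty":0,"tz":0,"yaw":0,"claw":3.6},
  {"tx":0,"ty":0,"tz":0,"yaw":0,"claw":3.6},
])

```text
time_s: 26.4
position: [0.6251, -0.0933, 0.0917]
tool_rot: [[0.982, -0.187, -0.001], [-0.187, -0.982, 0.0], [-0.001, 0.0, -1.0]]
ft_force: [-0.3, -0.0, 0.1]
grip_width: 0.036
gripper_force: 0.0
```

```bash
python3 rollpos.py
python3 - <<'E'
from h import *
z=np.load('/tmp/wl.npz'); T=z['T']; im=z['im']
k=(im.max(-1)<75)&(abs(T[...,1])<14)&(abs(T[...,0])<16)&(T[...,2]>-30)&(T[...,2]<6)
print('roll tool',k.sum(),np.percentile(T[k],[2,50,98],axis=0).round(1))
E
```

```text
26.4 [ 0.62511272 -0.09331682  0.09170393] [-0.31284484 -0.02563574  0.09129021] 0.0360295477665021 yaw -10.771660456363954
0.0
TCP [ 95.02608282 -29.52948173  91.70392933]
roll top z 105.40242554443974 x of top 90.66981917685652 tool z -13.692850589816782
theta est 1.6352963267948966
roll tool 1099 [[ -7.8  -9.8 -13.6]
 [ -2.5   0.2 -11.9]
 [  0.8   9.8  -6.6]]
```

Call:
servo_tool([
  {"tx":0,"ty":0,"tz":0,"yaw":0,"claw":2.4},
  {"tx":0,"ty":0,"tz":0,"yaw":0,"claw":1.2},
  {"tx":0,"ty":0,"tz":0,"yaw":0,"claw":1.2},
  {"tx":0,"ty":0,"tz":0,"yaw":0,"claw":1.2},
], newtons=120)

```text
time_s: 26.85
position: [0.6253, -0.0932, 0.0927]
tool_rot: [[0.982, -0.187, -0.0], [-0.187, -0.982, 0.0], [-0.0, -0.0, -1.0]]
ft_force: [-2.3, 2.3, 7.2]
grip_width: 0.0163
gripper_force: 117.7
```

Call:
servo_tool([
  {"tx":-1.09,"ty":0.21,"tz":0.08,"yaw":0,"claw":1.2},
  {"tx":-1.09,"ty":0.21,"tz":0,"yaw":0,"claw":1.2},
  {"tx":-1.05,"ty":0.2,"tz":-0.2,"yaw":0,"claw":1.2},
  {"tx":-0.98,"ty":0.19,"tz":-0.4,"yaw":0,"claw":1.2},
  {"tx":-0.87,"ty":0.17,"tz":-0.6,"yaw":0,"claw":1.2},
])

```text
time_s: 27.35
position: [0.5762, -0.0839, 0.0836]
tool_rot: [[0.982, -0.187, 0.007], [-0.187, -0.982, -0.002], [0.007, 0.001, -1.0]]
ft_force: [-0.6, -0.0, -0.2]
grip_width: 0.0115
gripper_force: 0.0
```

```bash
python3 rollpos.py
```

```text
27.35 [ 0.57618334 -0.08391853  0.08363648] [-0.59211742 -0.02807097 -0.17517089] 0.01152419821392627 yaw -10.761868693803724
0.0
TCP [ 45.20231671 -29.46611378  83.63647741]
roll top z 141.38771045858613 x of top 56.42165212167638 tool z -57.67693440096674
theta est 1.6352963267948966
```

The heavy squeeze near the tips ejected the roll. The pads need it deeper, about 12 mm above the tips, with a moderate grip. I return, check the clip and set that up.

Call:
servo_tool([
  {"tx":-0.3,"ty":0.06,"tz":0,"yaw":0,"claw":3.8},
  {"tx":0,"ty":0,"tz":0,"yaw":0,"claw":3.8},
  {"tx":0,"ty":0,"tz":0,"yaw":0,"claw":3.8},
  {"tx":1.7,"ty":-0.33,"tz":0.1,"yaw":0,"claw":3.8},
  {"tx":1.7,"ty":-0.32,"tz":0,"yaw":0,"claw":3.8},
  {"tx":1.69,"ty":-0.32,"tz":0,"yaw":0,"claw":3.6},
  {"tx":0,"ty":0,"tz":0,"yaw":0,"claw":3.6},
  {"tx":0,"ty":0,"tz":0,"yaw":0,"claw":3.6},
], newtons=40)

```text
time_s: 28.2
position: [0.6225, -0.0926, 0.0814]
tool_rot: [[0.982, -0.187, -0.001], [-0.187, -0.982, 0.0], [-0.001, -0.0, -1.0]]
ft_force: [-0.6, 1.1, 0.6]
grip_width: 0.0363
gripper_force: 0.0
```

```bash
python3 rollpos.py
cat > rt.py <<'E'
from h import *
z=np.load('/tmp/wl.npz'); T=z['T']; im=z['im']
k=(im.max(-1)<75)&(abs(T[...,1])<8)&(abs(T[...,0])<22)&(T[...,2]>-45)&(T[...,2]<6)
t=T[k]; top=np.percentile(t[:,2],2); s=t[t[:,2]<top+1]; print('roll in tool: x %.1f y(%.1f) centre z %.1f'%(np.median(s[:,0]),np.median(t[:,1]),top+6.5))
E
python3 rt.py
```

```text
28.2 [ 0.62249989 -0.09262722  0.08143766] [-0.64476444  1.10798457  0.64520324] 0.03630398413793394 yaw -10.773785932154471
0.0
TCP [ 92.33031242 -29.34169383  81.43765521]
roll top z 105.36840872187086 x of top 90.61831503456818 tool z -23.929342674676633
theta est 1.6352963267948966
roll in tool: x -2.2 y(0.2) centre z -17.4
```

Call:
servo_tool([
  {"tx":0.2,"ty":-0.05,"tz":0.2,"yaw":0,"claw":3.0},
  {"tx":0,"ty":0,"tz":0,"yaw":0,"claw":1.9},
  {"tx":0,"ty":0,"tz":0,"yaw":0,"claw":1.9},
  {"tx":0,"ty":0,"tz":0,"yaw":0,"claw":1.9},
], newtons=60)

```text
time_s: 28.65
position: [0.6249, -0.0931, 0.0847]
tool_rot: [[0.982, -0.187, 0.001], [-0.187, -0.982, -0.0], [0.001, -0.0, -1.0]]
ft_force: [-0.8, 1.3, 5.6]
grip_width: 0.0201
gripper_force: 54.0
```

Call:
servo_tool([
  {"tx":-0.8,"ty":0.15,"tz":0.06,"yaw":0,"claw":1.9},
  {"tx":-0.8,"ty":0.15,"tz":0.01,"yaw":0,"claw":1.9},
  {"tx":-0.8,"ty":0.15,"tz":-0.05,"yaw":0,"claw":1.9},
])

```text
time_s: 28.95
position: [0.6036, -0.0891, 0.0856]
tool_rot: [[0.982, -0.187, 0.009], [-0.187, -0.982, -0.002], [0.009, -0.0, -1.0]]
ft_force: [10.3, 2.2, 2.0]
grip_width: 0.0198
gripper_force: 53.5
```

```bash
python3 rollpos.py; python3 rt.py
```

```text
28.95 [ 0.60357692 -0.08912419  0.08564352] [10.27178164  2.17463468  2.04060239] 0.019803785639212267 yaw -10.792183079947458
53.541576862335205
TCP [ 73.08611992 -29.4465146   85.64351601]
roll top z 105.91841282982617 x of top 73.9334838535779 tool z -20.25870146955625
theta est 1.6352963267948966
roll in tool: x 0.7 y(-0.2) centre z -13.8
```

Slip is small now: 5 mm, with the roll centred in the pads. I continue along the actual arc.

Call:
servo_tool([
  {"tx":-0.75,"ty":0.14,"tz":-0.07,"yaw":0,"claw":1.9},
  {"tx":-0.72,"ty":0.14,"tz":-0.12,"yaw":0,"claw":1.9},
  {"tx":-0.7,"ty":0.13,"tz":-0.18,"yaw":0,"claw":1.9},
  {"tx":-0.65,"ty":0.12,"tz":-0.25,"yaw":0,"claw":1.9},
])

```text
time_s: 29.4
position: [0.5748, -0.0836, 0.0787]
tool_rot: [[0.982, -0.187, 0.007], [-0.187, -0.982, -0.001], [0.007, -0.0, -1.0]]
ft_force: [9.9, 0.9, -3.8]
grip_width: 0.02
gripper_force: 49.9
```

```bash
python3 rollpos.py; python3 rt.py
```

```text
29.4 [ 0.57476986 -0.08363275  0.07866291] [ 9.8667115   0.87574614 -3.79325743] 0.02004440608789902 yaw -10.792305696951399
49.94483828544617
TCP [ 43.76031544 -29.45025064  78.66290582]
roll top z 100.04050089026259 x of top 53.20364213317758 tool z -21.304357401422767
theta est 1.228837424487421
roll in tool: x 9.3 y(0.2) centre z -14.8
```

Call:
servo_tool([
  {"tx":-0.42,"ty":0.08,"tz":-0.42,"yaw":0,"claw":1.9},
  {"tx":-0.4,"ty":0.08,"tz":-0.45,"yaw":0,"claw":1.9},
  {"tx":-0.39,"ty":0.07,"tz":-0.48,"yaw":0,"claw":1.9},
  {"tx":-0.35,"ty":0.07,"tz":-0.5,"yaw":0,"claw":1.9},
])

```text
time_s: 29.85
position: [0.5568, -0.0802, 0.0608]
tool_rot: [[0.982, -0.187, 0.001], [-0.187, -0.982, -0.0], [0.001, 0.0, -1.0]]
ft_force: [-3.0, 1.1, 8.5]
grip_width: 0.0198
gripper_force: 53.6
```

```bash
python3 rollpos.py; python3 rt.py
```

```text
29.85 [ 0.55677435 -0.0801802   0.06076308] [-3.0238005   1.06208858  8.48858983] 0.019835568424587342 yaw -10.758647385346709
53.60613942146301
TCP [ 25.43661895 -29.43087388  60.76308456]
roll top z 87.32037565062555 x of top 35.27463064542336 tool z -26.546531234067267
theta est 0.8592573356466741
roll in tool: x 9.6 y(-0.2) centre z -20.0
```

θ is about 0.85, the neutral point, with the roll well held. I lighten the grip so the closing spring leads, then keep guiding down.

Call:
servo_tool([
  {"tx":0,"ty":0,"tz":0,"yaw":0,"claw":2.05},
  {"tx":-0.15,"ty":0.03,"tz":-0.35,"yaw":0,"claw":2.05},
  {"tx":-0.15,"ty":0.03,"tz":-0.4,"yaw":0,"claw":2.05},
  {"tx":-0.15,"ty":0.03,"tz":-0.4,"yaw":0,"claw":2.05},
], newtons=40)

```text
time_s: 30.3
position: [0.5509, -0.079, 0.0481]
tool_rot: [[0.982, -0.187, -0.003], [-0.187, -0.982, 0.001], [-0.003, -0.0, -1.0]]
ft_force: [-7.0, 1.2, 6.6]
grip_width: 0.0205
gripper_force: 44.1
```

```bash
python3 rollpos.py; python3 rt.py
```

```text
30.3 [ 0.55089787 -0.07898386  0.04808728] [-7.03851037  1.15669772  6.58477711] 0.020541339785332506 yaw -10.757862268479679
44.1469269990921
TCP [ 19.44005138 -29.35686931  48.08728083]
roll top z 77.06383522492352 x of top 27.439346569898717 tool z -29.00361351741161
theta est 0.6451074778749738
roll in tool: x 7.8 y(-0.1) centre z -22.5
```

Call:
servo_tool([
  {"tx":-0.1,"ty":0.02,"tz":0,"yaw":0,"claw":2.13},
  {"tx":-0.2,"ty":0.04,"tz":-0.2,"yaw":0,"claw":2.13},
  {"tx":-0.15,"ty":0.03,"tz":-0.25,"yaw":0,"claw":2.13},
  {"tx":-0.1,"ty":0.02,"tz":-0.25,"yaw":0,"claw":2.13},
], newtons=25)

```text
time_s: 30.75
position: [0.547, -0.0783, 0.0405]
tool_rot: [[0.982, -0.187, -0.0], [-0.187, -0.982, 0.0], [-0.0, -0.0, -1.0]]
ft_force: [1.1, 1.6, -2.0]
grip_width: 0.0213
gripper_force: 20.3
```

```bash
python3 rollpos.py; python3 rt.py
```

```text
30.75 [ 0.54696308 -0.07830728  0.04054674] [ 1.07573897  1.5779575  -1.98210227] 0.021326588781243126 yaw -10.778060857984864
20.31275600194931
TCP [ 15.4481786  -29.42958509  40.54673834]
roll top z 69.56620708777596 x of top 23.264878437870173 tool z -29.019693391742113
theta est 0.5065543212941716
roll in tool: x 7.6 y(-0.1) centre z -22.5
```

The spring now leads gently (20 N grip, fz -2 N) and the offset no longer grows. I continue.

Call:
servo_tool([
  {"tx":-0.12,"ty":0.02,"tz":-0.25,"yaw":0,"claw":2.14},
  {"tx":-0.1,"ty":0.02,"tz":-0.25,"yaw":0,"claw":2.14},
  {"tx":-0.09,"ty":0.02,"tz":-0.25,"yaw":0,"claw":2.14},
  {"tx":-0.07,"ty":0.01,"tz":-0.25,"yaw":0,"claw":2.14},
  {"tx":-0.05,"ty":0.01,"tz":-0.2,"yaw":0,"claw":2.14},
])

```text
time_s: 31.3
position: [0.5426, -0.0775, 0.0286]
tool_rot: [[0.982, -0.187, -0.0], [-0.187, -0.982, 0.0], [-0.0, -0.0, -1.0]]
ft_force: [1.7, 1.8, -3.4]
grip_width: 0.0218
gripper_force: 16.8
```

```bash
python3 rollpos.py; python3 rt.py
```

```text
31.3 [ 0.54256169 -0.07753859  0.02858983] [ 1.70308878  1.78174653 -3.425228  ] 0.02180498695144262 yaw -10.777824146551271
16.813614070415497
TCP [ 10.9807167  -29.49924151  28.58982652]
roll top z 57.11142974186023 x of top 19.202614905008186 tool z -28.52453872688706
theta est 0.2937397151527045
roll in tool: x 8.1 y(0.2) centre z -22.0
```

Call:
servo_tool([
  {"tx":-0.04,"ty":0.01,"tz":-0.2,"yaw":0,"claw":2.15},
  {"tx":-0.04,"ty":0.01,"tz":-0.2,"yaw":0,"claw":2.15},
  {"tx":-0.03,"ty":0.01,"tz":-0.2,"yaw":0,"claw":2.15},
  {"tx":-0.02,"ty":0,"tz":-0.2,"yaw":0,"claw":2.15},
  {"tx":0,"ty":0,"tz":-0.1,"yaw":0,"claw":2.15},
  {"tx":0,"ty":0,"tz":0,"yaw":0,"claw":2.15},
])

```text
time_s: 31.95
position: [0.5412, -0.0772, 0.0197]
tool_rot: [[0.982, -0.187, -0.001], [-0.187, -0.982, 0.0], [-0.001, -0.0, -1.0]]
ft_force: [-0.7, 2.4, -4.7]
grip_width: 0.0214
gripper_force: 13.7
```

```bash
python3 rollpos.py; python3 rt.py
```

```text
31.95 [ 0.5411945  -0.07723985  0.01968504] [-0.65083842  2.37507564 -4.65530915] 0.02137615670397144 yaw -10.777110793390596
13.69253620505333
TCP [  9.5817579  -29.46198629  19.68504418]
roll top z 47.661683522005426 x of top 17.935885696527045 tool z -27.983681984045003
theta est 0.13963804902671928
roll in tool: x 8.0 y(0.2) centre z -21.5
```

Call:
servo_tool([
  {"tx":0,"ty":0,"tz":-0.1,"yaw":0,"claw":2.15},
  {"tx":0,"ty":0,"tz":-0.1,"yaw":0,"claw":2.15},
  {"tx":0,"ty":0,"tz":0,"yaw":0,"claw":2.15},
])

```text
time_s: 32.3
position: [0.5412, -0.0773, 0.018]
tool_rot: [[0.982, -0.187, -0.001], [-0.187, -0.982, 0.0], [-0.001, -0.0, -1.0]]
ft_force: [-2.8, 2.7, -2.2]
grip_width: 0.0215
gripper_force: 13.9
```

Call:
servo_tool([
  {"tx":0,"ty":0,"tz":-0.08,"yaw":0,"claw":2.15},
  {"tx":0,"ty":0,"tz":0,"yaw":0,"claw":2.15},
])

```text
time_s: 32.5
position: [0.5412, -0.0773, 0.0177]
tool_rot: [[0.982, -0.187, -0.0], [-0.187, -0.982, -0.0], [-0.0, 0.0, -1.0]]
ft_force: [-5.2, 2.9, 4.6]
grip_width: 0.0217
gripper_force: 14.4
```

```bash
python3 rollpos.py; python3 rt.py
```

```text
32.5 [ 0.54124563 -0.07725536  0.01774622] [-5.17243552  2.89309855  4.63940072] 0.021653519724714073 yaw -10.770140323298582
14.416630268096924
TCP [  9.63489459 -29.46763452  17.74621782]
roll top z 45.7635013054075 x of top 17.990105615051377 tool z -28.017707230402028
theta est 0.10901552695053504
roll in tool: x 8.1 y(-0.1) centre z -21.5
```

The clip now rests on the drive: θ about 0.10, and the force has reversed. I release gently, rise and check.

Call:
servo_tool([
  {"tx":0,"ty":0,"tz":0.05,"yaw":0,"claw":2.25},
  {"tx":0,"ty":0,"tz":0,"yaw":0,"claw":2.5},
  {"tx":0,"ty":0,"tz":0,"yaw":0,"claw":2.9},
  {"tx":0,"ty":0,"tz":0,"yaw":0,"claw":2.9},
  {"tx":0,"ty":0,"tz":1,"yaw":0,"claw":2.9},
  {"tx":0,"ty":0,"tz":3,"yaw":0,"claw":2.9},
  {"tx":0,"ty":0,"tz":4,"yaw":0,"claw":4},
  {"tx":0,"ty":0,"tz":4,"yaw":0,"claw":5},
  {"tx":-1,"ty":0,"tz":4,"yaw":0,"claw":5},
  {"tx":0,"ty":0,"tz":2,"yaw":0,"claw":5},
  {"tx":0,"ty":0,"tz":0,"yaw":0,"claw":5},
  {"tx":0,"ty":0,"tz":0,"yaw":0,"claw":5},
])

```text
time_s: 33.75
position: [0.5312, -0.0773, 0.1977]
tool_rot: [[0.982, -0.187, 0.0], [-0.187, -0.982, -0.0], [0.0, 0.0, -1.0]]
ft_force: [-0.2, -0.0, -1.0]
grip_width: 0.0503
gripper_force: 0.0
```

Run:
```python
from look import *
a=np.radians(-10.8); S=np.array([[np.cos(a),np.sin(a),0],[-np.sin(a),np.cos(a),0],[0,0,1]])
P=(W@S.T-[.5365,.055,0])*1000
k=(im.max(-1)<75)&(abs(P[...,1]+30)<12)&(P[...,0]>8)&(P[...,0]<30)&(P[...,2]>28)&(P[...,2]<60)
print('roll',k.sum(),np.percentile(P[k],[2,50,98],axis=0).round(1))
w=(im.min(-1)>110)&(abs(P[...,1]+30)<29)&(abs(P[...,2]-19)<3)&(P[...,0]<70)&(P[...,0]>-30)
print('drive',np.percentile(P[w],[.5,50,99.5],axis=0).round(1))
for y in(-50,-44,-16,-10):
    q=P[(abs(P[...,1]-y)<2)&(abs(P[...,2]-19.5)<2)&(P[...,0]>-30)&(P[...,0]<66)&(im.max(-1)>90)]; print(y,np.percentile(q[:,0],[1,99]).round(1))
```

```text
33.75 [ 0.53123917 -0.07725285  0.19769638] [-0.15181577 -0.00620813 -1.00030941] 0.0502552030435189 yaw -10.778391602948517Traceback (most recent call last):
  File "<stdin>", line 5, in <module>
    return _quantile_unchecked(
        a, q, axis, out, overwrite_input, method, keepdims, weights)
    return _ureduce(a,
                    func=_quantile_ureduce_func,
    ...<5 lines>...
                    overwrite_input=overwrite_input,
                    method=method)
    r = func(a, **kwargs)
    result = _quantile(arr,
                       quantiles=q,
    ...<2 lines>...
                       out=out,
                       weights=wgt)
    slices_having_nans = np.isnan(arr[-1, ...])
                                  ~~~^^^^^^^^^
IndexError: index -1 is out of bounds for axis 0 with size 0
```

No roll pixels passed the colour test, so I profile the clip line from the saved depth.

Run:
```python
from h import *
z=np.load('/tmp/wl.npz'); W=z['W']; im=z['im']
a=np.radians(-10.8); S=np.array([[np.cos(a),np.sin(a),0],[-np.sin(a),np.cos(a),0],[0,0,1]])
P=(W@S.T-[.5365,.055,0])*1000
for y in(-30,-50,-10):
    k=abs(P[...,1]-y)<3
    print(y,[(x,float(np.median(P[k&(abs(P[...,0]-x)<1.5)][:,2]).round(1)),int(np.median(im[k&(abs(P[...,0]-x)<1.5)].max(-1)))) for x in range(-24,100,3) if (k&(abs(P[...,0]-x)<1.5)).sum()>2])
```

```text
-30 [(-24, 11.3, 126), (-21, 11.4, 164), (-18, 19.7, 252), (-15, 19.3, 253), (-12, 19.3, 253), (-9, 19.3, 253), (-6, 19.4, 253), (-3, 19.5, 254), (0, 19.8, 254), (3, 19.4, 254), (6, 19.4, 254), (9, 280.7, 49), (12, 283.9, 45), (15, 44.5, 84), (18, 44.7, 85), (21, 44.0, 81), (24, 32.5, 128), (27, 25.8, 134), (30, 25.7, 184), (33, 30.1, 192), (36, 34.5, 191), (39, 37.9, 191), (42, 42.6, 190), (45, 43.7, 222), (48, 43.5, 226), (51, 42.9, 225), (54, 42.9, 225), (57, 42.0, 225), (60, 41.3, 225), (63, 41.5, 225), (66, 344.2, 147), (69, 40.3, 224), (72, 40.3, 224), (75, 39.8, 223), (78, 39.3, 216), (81, 40.4, 200), (84, 42.6, 199), (87, 45.1, 182), (90, 45.0, 186), (93, 44.3, 101), (96, 44.2, 93), (99, 44.3, 95)]
-50 [(-24, 11.1, 123), (-21, 11.5, 157), (-18, 19.4, 251), (-15, 19.5, 252), (-12, 19.2, 252), (-9, 19.5, 245), (-6, 19.4, 252), (-3, 19.6, 253), (0, 19.3, 253), (3, 19.2, 253), (6, 19.5, 253), (9, 19.5, 253), (12, 19.4, 253), (15, 284.5, 42), (18, 285.3, 41), (21, 20.9, 192), (24, 19.9, 194), (27, 19.3, 195), (30, 19.1, 195), (33, 19.3, 245), (36, 19.5, 253), (39, 19.8, 253), (42,
[... 335 characters left out ...]
11.2, 122), (-21, 11.4, 164), (-18, 19.5, 253), (-15, 19.4, 253), (-12, 19.5, 253), (-9, 19.6, 253), (-6, 19.8, 253), (-3, 19.2, 253), (0, 19.3, 253), (3, 19.9, 253), (6, 19.9, 253), (9, 19.1, 254), (12, 256.9, 36), (15, 283.3, 34), (18, 283.5, 34), (21, 19.9, 254), (24, 19.3, 254), (27, 19.5, 254), (30, 19.2, 254), (33, 19.8, 254), (36, 19.1, 254), (39, 19.4, 253), (42, 19.6, 253), (45, 19.3, 253), (48, 19.7, 253), (51, 19.7, 252), (54, 19.7, 253), (57, 19.6, 253), (60, 19.7, 176), (63, 24.5, 77), (66, 28.7, 91), (69, 11.0, 91), (72, 11.7, 118), (75, 11.1, 122), (78, 11.5, 124), (81, 11.2, 124), (84, 11.7, 121), (87, 16.9, 89), (90, 17.5, 82), (93, 17.4, 82), (96, 17.6, 82), (99, 17.6, 82)]
```

The clip rests on the drive (roll centre about 38 mm). The drive lies flat with its nose at x = 60, still home. I hand the job in.

```bash
python3 -c "
from rig import env
print(env.close_job())"
```

```text
the job is handed in; nothing more can be done
None
```

The drive is fully home in its connector and the clip rests on it. After fitting the drive I had to swing the clip up again, and in two failed attempts at closing it the clip slipped from or was let out of the fingers and sprang back open. The final closing was guided all the way down, and the job was handed in at about 34 s.

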